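# Load the glaze test tiles into the drying drawer and shut it

## Task

First move whatever was left lying in the drying drawer into the blue tool tray. Then put every glazed tile from the stands into the drawer, one to a bay, flat across both battens and glaze up; hold the tiles by their edges only, let nothing touch the glaze, and set them down rather than dropping them. Then push the drawer home until it seats at its catch, and press the green start button; leave everything else where it stands.

Things in the scene. Friction and masses are not known exactly. Their poses are not given: they have to be found in the camera images.
- cabinet: low green drying cabinet, fixed, 220 x 384 x 125 mm (own x depth, y width, z height), origin at the centre of its underside; its front opening faces its own -x (towards the robot) at x = -110 mm, and a drawer slides out of it along own -x
- drawer (a joint): how far the drawer is out, m: 0 = fully home, 0.15 = the stop; starts well out. About 1 N of friction. A sprung roller catch bites over the last 20 mm: it resists with about 5 N until some 8 mm from home, then pulls the drawer home and holds it there. Axes as the cabinet's. Grey front panel 15 mm thick, 380 mm wide, from 12 to 95 mm above the table, overlaps the cabinet's front
- handle (a point): middle of the steel bar handle on the drawer's front panel, moves with the drawer: bar 140 mm long along the cabinet's y, about 10 mm thick, 35 mm in front of the panel, 72 mm above the table; when the drawer is home this point is at x = -160 mm, y = 0 of the cabinet
- start (a joint): green round start button (30 mm wide) on the cabinet's top, pressed straight down: m, 0 = up, 0.006 = fully down; it springs back; fully down takes 5 N, and it counts as pressed beyond 0.004
- start_top (a point): centre of the button's upper face, on the cabinet's top near its left front corner, about 18 mm above that top
- bay0 (a point): bay 0 of the drawer (0 to 3 from the robot's right to its left, 84 mm apart): the bay's centre at the height of the batten tops, 52 mm above the table; axes as the cabinet's. Two wooden battens 30 mm high and 12 mm wide run across the whole drawer, centred 26 mm in front of and behind this point; between bays a peg 8 mm thick, 10 mm high stands on each batten
- bay1 (a point): bay 1 of the drawer (0 to 3 from the robot's right to its left, 84 mm apart): the bay's centre at the height of the batten tops, 52 mm above the table; axes as the cabinet's. A tile lies across both battens, long side front to back, between the pegs
- bay2 (a point): bay 2 of the drawer (0 to 3 from the robot's right to its left, 84 mm apart): the bay's centre at the height of the batten tops, 52 mm above the table; axes as the cabinet's. The inner face of the front panel is 60 mm in front of this point; plywood floor 22 mm above the table
- bay3 (a point): bay 3 of the drawer (0 to 3 from the robot's right to its left, 84 mm apart): the bay's centre at the height of the batten tops, 52 mm above the table; axes as the cabinet's. Drawer side walls reach 70 mm above the table; inner width 352 mm
- tile0_center (a point): grey-green-glazed test tile, may be absent: buff ceramic slab 90 x 50 x 8 mm (own x, y, z), 90 g, with its grey-green glaze patch 78 x 38 mm standing 1.5 mm proud on its +z face. Point at the slab's centre, half-way up. Starts glaze up on a wooden stand. Stand: two battens across the tile, 26 mm either side of its centre, tops 34 mm above the table over an 8 mm base
- tile1_center (a point): dark blue-glazed test tile, may be absent: buff ceramic slab 90 x 50 x 8 mm (own x, y, z), 90 g, with its dark blue glaze patch 78 x 38 mm standing 1.5 mm proud on its +z face. Point at the slab's centre, half-way up. Starts glaze up on a wooden stand. The middle of both long edges is free, with open space below
- tile2_center (a point): rust-red-glazed test tile, may be absent: buff ceramic slab 90 x 50 x 8 mm (own x, y, z), 90 g, with its rust-red glaze patch 78 x 38 mm standing 1.5 mm proud on its +z face. Point at the slab's centre, half-way up. Starts glaze up on a wooden stand. Stands are fixed and alike
- tile3_center (a point): ochre yellow-glazed test tile, may be absent: buff ceramic slab 90 x 50 x 8 mm (own x, y, z), 90 g, with its ochre yellow glaze patch 78 x 38 mm standing 1.5 mm proud on its +z face. Point at the slab's centre, half-way up. Starts glaze up on a wooden stand. Empty stands stay empty
- block_center (a point): dark wooden smoothing block 100 x 44 x 26 mm (own x, y, z), 80 g; point at its centre. Starts in one of the two middle bays of the drawer, lying on the battens, long side front to back. May be absent
- mould_center (a point): white plaster sprig mould 90 x 48 x 26 mm (own x, y, z) with two round clay-grey marks on top, 160 g; point at its centre. Starts in one of the two middle bays of the drawer, lying on the battens, long side front to back. May be absent
- tray: blue plastic tool tray, open on top, loose, 220 x 130 x 30 mm outside (own x, y, z), walls and floor 5 mm, 0.6 kg; origin at the centre of its underside; to the right of the drawer
- flask0: bystander, to be left alone: flat round clay flask, 150 mm tall, left of the cabinet, origin under its foot
- flask1: bystander, to be left alone: flat round clay flask, 150 mm tall, right of the cabinet, origin under its foot
- pot: bystander, to be left alone: small terracotta pot, 66 mm wide, 78 mm tall, origin under its centre
- jar: bystander, to be left alone: amber jar with white cap, 52 mm wide, 85 mm tall, origin under its centre
- bowl: bystander, to be left alone: pink plastic bowl, 150 mm wide, 55 mm tall, origin under its centre
- brushpot: bystander, to be left alone: white brush pot, 72 mm wide, 90 mm tall, origin under its centre
- roller: bystander, to be left alone: wooden roller lying flat, 140 mm long, 44 mm thick, origin under its centre
Not all that is in view belongs to the job. What is shaped like the part that bears mould_center but yellow is not meant.

How it is judged:
On the way, in this order (a step that is already met when the one before it is completed fails the run):
1. what was left in the drawer (block, mould) lies in the blue tray, let go (x of block_center in the frame of tray between -0.095 and 0.095 m and y of block_center in the frame of tray between -0.05 and 0.05 m and z of each of block_center, mould_center in the frame of tray below 0.045 m and contact force between the fingers and block below 0.2 N and x of mould_center in the frame of tray between -0.095 and 0.095 m and y of mould_center in the frame of tray between -0.05 and 0.05 m and contact force between the fingers and mould below 0.2 N), for 0.2 s.
2. every tile lies in a bay, flat and glaze up, let go, and the drawer is still out ((horizontal distance between tile0_center and bay0 below 0.02 m or horizontal distance between tile0_center and bay1 below 0.02 m or horizontal distance between tile0_center and bay2 below 0.02 m or horizontal distance between tile0_center and bay3 below 0.02 m) and z of tile0_center in the frame of bay0 between -0.002 and 0.01 m and angle between each of tile0_center, tile1_center, tile2_center, tile3_center's own z axis and vertical below 0.12 rad and contact force between the fingers and tile0 below 0.2 N and (horizontal distance between tile1_center and bay0 below 0.02 m or horizontal distance between tile1_center and bay1 below 0.02 m or horizontal distance between tile1_center and bay2 below 0.02 m or horizontal distance between tile1_center and bay3 below 0.02 m) and z of tile1_center in the frame of bay0 between -0.002 and 0.01 m and contact force between the fingers and tile1 below 0.2 N and (horizontal distance between tile2_center and bay0 below 0.02 m or horizontal distance between tile2_center and bay1 below 0.02 m or horizontal distance between tile2_center and bay2 below 0.02 m or horizontal distance between tile2_center and bay3 below 0.02 m) and z of tile2_center in the frame of bay0 between -0.002 and 0.01 m and contact force between the fingers and tile2 below 0.2 N and (horizontal distance between tile3_center and bay0 below 0.02 m or horizontal distance between tile3_center and bay1 below 0.02 m or horizontal distance between tile3_center and bay2 below 0.02 m or horizontal distance between tile3_center and bay3 below 0.02 m) and z of tile3_center in the frame of bay0 between -0.002 and 0.01 m and contact force between the fingers and tile3 below 0.2 N and value of joint drawer above 0.05 m), for 0.2 s.
3. the drawer is home at its catch (value of joint drawer below 0.003 m), for 0.3 s.
4. the start button is pressed with the drawer home (value of joint drawer below 0.003 m and value of joint start above 0.004 m), for 0.1 s.
At the end, for the whole second after the job is handed in: The drawer is home (within 3 mm of its end, held by its catch); every tile lies in a bay (centre within 20 mm of the bay's centre, tilted less than 0.12 rad, glaze up, on the battens); block and mould lie in the tray; the button is up again; all at rest and let go (all of step 1 and (horizontal distance between tile0_center and bay0 below 0.02 m or horizontal distance between tile0_center and bay1 below 0.02 m or horizontal distance between tile0_center and bay2 below 0.02 m or horizontal distance between tile0_center and bay3 below 0.02 m) and z of tile0_center in the frame of bay0 between -0.002 and 0.01 m and angle between each of tile0_center, tile1_center, tile2_center, tile3_center's own z axis and vertical below 0.12 rad and contact force between the fingers and tile0 below 0.2 N and (horizontal distance between tile1_center and bay0 below 0.02 m or horizontal distance between tile1_center and bay1 below 0.02 m or horizontal distance between tile1_center and bay2 below 0.02 m or horizontal distance between tile1_center and bay3 below 0.02 m) and z of tile1_center in the frame of bay0 between -0.002 and 0.01 m and contact force between the fingers and tile1 below 0.2 N and (horizontal distance between tile2_center and bay0 below 0.02 m or horizontal distance between tile2_center and bay1 below 0.02 m or horizontal distance between tile2_center and bay2 below 0.02 m or horizontal distance between tile2_center and bay3 below 0.02 m) and z of tile2_center in the frame of bay0 between -0.002 and 0.01 m and contact force between the fingers and tile2 below 0.2 N and (horizontal distance between tile3_center and bay0 below 0.02 m or horizontal distance between tile3_center and bay1 below 0.02 m or horizontal distance between tile3_center and bay2 below 0.02 m or horizontal distance between tile3_center and bay3 below 0.02 m) and z of tile3_center in the frame of bay0 between -0.002 and 0.01 m and contact force between the fingers and tile3 below 0.2 N and value of joint drawer below 0.003 m and value of joint start below 0.002 m and linear speed of each of tile0, tile1, tile2, tile3, block, mould below 0.02 m/s); the robot touches nothing.
It fails at once if the glaze of a tile is touched by anything (more than 0.3 N) (contact force between any of tile0_c1, tile1_c1, tile2_c1, tile3_c1 and anything else above 0.3 N).
It fails at once if a tile is dropped (moves faster than 0.7 m/s with no finger on it: a fall of about 25 mm) ((linear speed of tile0 above 0.7 m/s and contact force between the fingers and tile0 below 0.05 N) or (linear speed of tile1 above 0.7 m/s and contact force between the fingers and tile1 below 0.05 N) or (linear speed of tile2 above 0.7 m/s and contact force between the fingers and tile2 below 0.05 N) or (linear speed of tile3 above 0.7 m/s and contact force between the fingers and tile3 below 0.05 N)).
It fails at once if a bystander is moved more than 30 mm or tipped (distance of any of flask0, flask1, pot, jar, bowl, brushpot, roller from where it was at the start of the episode above 0.03 m or angle between any of flask0, flask1, pot, jar, bowl, brushpot, roller's own z axis and vertical above 0.5 rad).
Of block, mould only 1 to 2 are there at a start; the rules pass over those that are not, and their reading is None.
Of tile0, tile1, tile2, tile3 only 2 to 4 are there at a start; the rules pass over those that are not, and their reading is None.
At some moment in a run one of tray, block, mould may be knocked a few centimetres aside while the robot is not near it.
It also fails if it takes over 210 s, if anything falls off the work surface, if the arm or the gripper's body presses on something with over 40 N, if the wrist force passes 120 N, or if a joint passes its speed limit or range.

## Robot

A 6-joint arm with a two-finger parallel gripper is mounted at the origin on the work surface. World frame = base frame: x ahead of the robot, y to its left, z up, the work surface at z = 0. Lengths are in m, angles in rad, forces in N, time in s.
With the tool pointing down it reaches from about 0.35 to 0.85 m from the base axis. Payload 8.1 kg.
Tool frame: the origin (TCP) lies on the centre line of the jaws, within the pads' length; the fingertips stand 11 mm ahead of it and the grasp point (between the pads) lies 8 mm behind it (tip_reach is the z of the fingertips in the tool frame, in m); z points along the fingers, y is the direction in which the jaws open and shut (so a half turn about z gives the same grasp; the last joint's range is limited). The gripper opens to 93 mm and grips with 3 to 60 N. Pads are 15 mm wide; open, the fingers measure 128 mm over their backs; the gripper's body (75 mm by 188 mm) begins 65 mm behind the grasp point.
Start: joints at [-1.344, 0.13, 1.488, -0, 1.523, -0.085], TCP at [0.184, -0.571, 0.23] pointing down, gripper open.
Joint ranges: [-2.96, 2.96], [-0.89, 2.26], [0.02, 2.5], [-1.34, 4.48], [0, 2.73], [-2.66, 2.66]. Speed limits (rad/s): [2.39, 2.39, 2.79, 3.14, 3.14, 3.14].

## Interface

Orientations are given as a rotation vector (axis times angle).
In Python, from plant import read_state, read_camera, camera_params, close_job, silhouettes, tip_of, tip_reach gives the robot as it stands.
- The arm moves only by the shell command python3 -m creep 'ROWS' [FORCE]. ROWS is JSON, a list of rows, each a list of 5 numbers: the shift along the tool's x, y, z in m, then the turn about the tool's z in rad, then the closure in counts, from 0 (fully open) to 255 (shut). In form: [[dx, dy, dz, twist, gripper], ...]. A call has 1 to 12 rows; each row shifts and turns the commanded pose from where the row before left it, along the tool's axes as they then stand; what a row does not reach is not made up. A row lasts 1/12 s, in which the tool goes at most 41.7 mm and 7.16 degrees, less where a joint would pass 70% of its speed; a pose out of reach is approached as far as the arm can. A call is refused whole if a number of a shift passes 0.0417 or a number of a turn 0.125, either way. A call with a gripper value outside its range is refused whole. The fingers move at their own pace and stop on an object; FORCE is the grip in N (left out, the last holds). Time passes only in rows, so rows that do not move let the fingers close. It gives the time, the measured TCP pose, the force and the opening at its end, in the units of the state.
- read_state(): the state, without advancing time (a new reading comes with each control period).
- read_camera(name): name is "scene" or "top"; returns the picture (420x560x3 uint8, red, green, blue); there is no depth.
- camera_params(name): a dict with "fov_y" (degrees; the focal length in pixels is half the picture's height over the tangent of half this angle, whatever the lens; pixels are square), "cx", "cy" (the principal point, pixels), "k1" (the pictures are not rectified: a ray, as slopes to the right and down, at radius r is drawn at 1 + k1 r^2 times it, then the intrinsics apply), "position" and "rotation" of the camera in the world. Camera axes: x right, y down, z forward; pixel columns grow to the right and rows downward; lengths in m; the calibration is good to about 2 mm. A picture is of the moment at which its call begins. camera_params takes no time and is no camera call.
- close_job(): hands the job in, once; it reports no verdict.
Trained networks look in the newest picture that a camera, given by its name, has taken for a name from the list of things; names that differ only in an ending like _2 or _b are one class to them, and where a whole thing is asked for, a point or a joint stands for the part that bears it (a point fixed in the world has none). Each returns a list of dicts, best first, with "confidence" (0 to 1); they miss things now and then, are a little off and sometimes report something else, mostly with a low value. They report only what shows in the picture. A call takes as long as a camera call. They do not tell look-alikes from the thing itself.
- silhouettes(camera, query): "region" (420x560 bool, what is visible of it) and "pixel" ([column, row] in pixels, amid what is visible of it).
- tip_of(camera, query): "pixel" ([column, row] in pixels: a listed point, or the origin of a listed thing).
The state is a dict: "t": time; "q": joint angles; "dq": joint speeds; "joint_torque": joint torques, N m; "tool_pos": TCP position; "orientation": TCP orientation; "force": force on the tool from outside, world axes, zero at the start; "wrist_torque": the same for the moment, N m; "opening": finger opening in m.
Only numpy, scipy, OpenCV 4.12 (cv2) and the standard library are available. Lean on these libraries where they do the work, as an engineer would, in place of code of your own. Each camera call takes 0.05 s, during which the arm holds its last target.

## Working session

There is one attempt and no reset: what is moved stays moved. The work goes in short steps, Python scripts to look and compute and a shell command to move; the robot and the scene stay as the last step left them, time stands still between calls to the robot, and variables do not carry over. Pictures are saved under pics/ and viewed, and the job is handed in when it is done.

```bash
ls; mkdir -p pics
python3 - <<'E'
from plant import *
import cv2
s=read_state(); print(s['t'],s['tool_pos'],s['orientation'],s['opening'],tip_reach)
for c in('scene','top'):
    im=read_camera(c); cv2.imwrite(f'pics/{c}0.png',im[...,::-1]); print(c,camera_params(c))
E
```

```text
pics
0.0 [ 0.18398135 -0.57052887  0.22859074] [-3.10168989e+00 -4.87534087e-01  1.67997726e-04] 0.09265275249968621 0.011
scene {'fov_y': 50.020469828105654, 'cx': 277.6365373161859, 'cy': 207.23918654260348, 'k1': -0.06862111530113535, 'position': array([1.13597781, 0.41644157, 1.13656718]), 'rotation': array([-1.28251327, -2.41965283,  0.77337782])}
top {'fov_y': 43.570395164971394, 'cx': 279.39496427727966, 'cy': 218.67107005221456, 'k1': -0.10793648027713171, 'position': array([ 0.33058715, -0.00250809,  1.80610606]), 'rotation': array([-2.15525164,  2.16816404, -0.10554004])}
```

View pics/scene0.png

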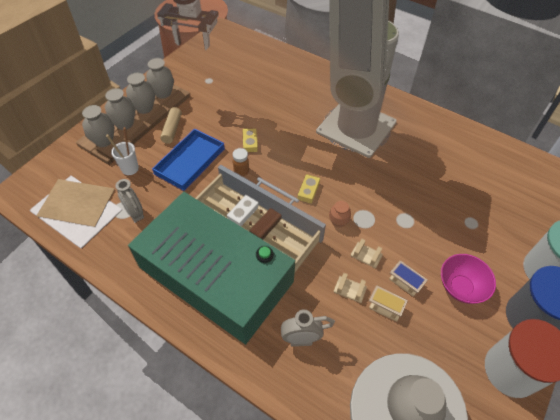

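View pics/top0.png

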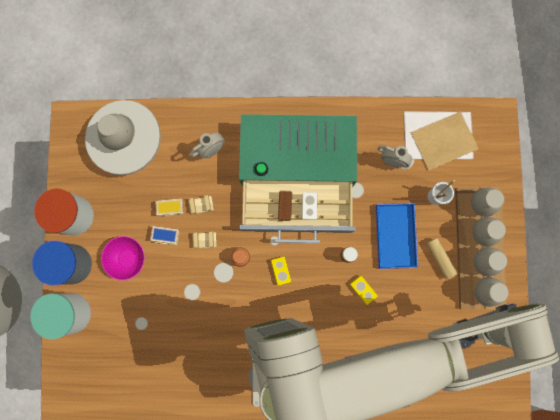

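```bash
cat > h.py <<'E'
from plant import *
import numpy as np, cv2
from scipy.spatial.transform import Rotation as R
def cam(c):
    p=camera_params(c); f=210/np.tan(np.radians(p['fov_y']/2)); return p,f,R.from_rotvec(p['rotation']).as_matrix()
def back(c,px,z):
    p,f,M=cam(c); px=np.atleast_2d(px).astype(float)
    d=(px-[p['cx'],p['cy']])/f; u=d.copy()
    for _ in range(20): u=d/(1+p['k1']*(u**2).sum(1,keepdims=True))
    w=np.c_[u,np.ones(len(u))]@M.T; t=(z-p['position'][2])/w[:,2]
    return p['position']+w*t[:,None]
def proj(c,P):
    p,f,M=cam(c); q=(np.atleast_2d(P)-p['position'])@M; u=q[:,:2]/q[:,2:]
    return u*(1+p['k1']*(u**2).sum(1,keepdims=True))*f+[p['cx'],p['cy']]
def rect(c,mask,z):
    ys,xs=np.nonzero(mask); P=back(c,np.c_[xs,ys],z)[:,:2]
    (cx,cy),(w,h),a=cv2.minAreaRect((P*1000).astype(np.float32))
    if w<h: w,h,a=h,w,a+90
    return cx,cy,w,h,(a+90)%180-90
def tri(pts):
    A=[];b=[]
    for c,px in pts.items():
        p,f,M=cam(c); w=back(c,px,0)[0]-p['position']; w/=np.linalg.norm(w); Q=np.eye(3)-np.outer(w,w); A.append(Q);b.append(Q@p['position'])
    return np.linalg.lstsq(np.vstack(A),np.hstack(b),rcond=None)[0]
E
python3 - <<'E'
from h import *
np.set_printoptions(precision=4,suppress=True)
q=['bay0','bay1','bay2','bay3','handle','start_top','cabinet','tray','block_center','mould_center','tile0_center','tile1_center','tile2_center','tile3_center','jar','pot','flask0']
zz=dict(handle=.072,start_top=.143,cabinet=0,tray=0,block_center=.065,mould_center=.065,jar=0,pot=0,flask0=0)
for n in q:
    z=zz.get(n,.052 if 'bay' in n else .038)
    o={c:tip_of(c,n)[:2] for c in('top','scene')}
    for c in o:
        for d in o[c]: print(n,c,round(d['confidence'],2),np.round(d['pixel'],1),back(c,d['pixel'],z)[0,:2])
    if all(o.values()): print('   tri',tri({c:o[c][0]['pixel'] for c in o}))
for n,z in (('tile1_center',.0435),('tile3_center',.0435),('block_center',.078),('mould_center',.078),('tray',.03),('cabinet',.125)):
    s=silhouettes('top',n)
    for d in s[:2]: print(n,round(d['confidence'],2),np.round(d['pixel']),np.round(rect('top',d['region'],z),1))
E
```

```text
bay0 top 0.91 [282.8 206.6] [0.5602 0.0023]
bay0 top 0.91 [259.4 208.7] [0.5536 0.0811]
bay0 scene 0.9 [244.5 214.1] [ 0.5601 -0.0783]
bay0 scene 0.8 [267.9 227.5] [0.5599 0.0051]
   tri [ 0.572  -0.0249  0.1075]
bay1 top 0.91 [282.8 206.6] [0.5602 0.0023]
bay1 top 0.91 [259.4 208.7] [0.5536 0.0811]
bay1 scene 0.9 [244.5 214.1] [ 0.5601 -0.0783]
bay1 scene 0.8 [267.9 227.5] [0.5599 0.0051]
   tri [ 0.572  -0.0249  0.1075]
bay2 top 0.91 [282.8 206.6] [0.5602 0.0023]
bay2 top 0.91 [259.4 208.7] [0.5536 0.0811]
bay2 scene 0.9 [244.5 214.1] [ 0.5601 -0.0783]
bay2 scene 0.8 [267.9 227.5] [0.5599 0.0051]
   tri [ 0.572  -0.0249  0.1075]
bay3 top 0.91 [282.8 206.6] [0.5602 0.0023]
bay3 top 0.91 [259.4 208.7] [0.5536 0.0811]
bay3 scene 0.9 [244.5 214.1] [ 0.5601 -0.0783]
bay3 scene 0.8 [267.9 227.5] [0.5599 0.0051]
   tri [ 0.572  -0.0249  0.1075]
handle top 0.97 [298.8 242.6] [ 0.4374 -0.0499]
handle top 0.64 [389.9 164.6] [ 0.6981 -0.3596]
handle scene 0.88 [278.4 190.9] [ 0.4455 -0.0358]
handle scene 0.44 [268.6 220.3] [0.5493 0.0004]
   tri [ 0.4364 -0.0467  0.055 ]
start_top top 0.61 [2
[... 1588 characters left out ...]
5] [0.3894 0.1497]
   tri [0.3909 0.1501 0.0022]
flask0 top 0.95 [215.3 153.8] [0.7562 0.2388]
flask0 top 0.6 [391.1 165. ] [ 0.712  -0.3787]
flask0 scene 0.74 [136.4 213.7] [ 0.7199 -0.3789]
flask0 scene 0.73 [299.  337.1] [0.7655 0.2448]
   tri [0.7761 0.0787 0.4983]
tile1_center 0.83 [163. 235.] [470.  404.7  89.9  54.5  80.5]
tile3_center 0.93 [170. 208.] [565.  389.8  88.7  50.6 -85.7]
block_center 0.77 [285. 205.] [560.6  -3.5  97.   43.1  -0.5]
mould_center 0.78 [361. 292.] [ 280.4 -258.8   88.4   47.9   36.2]
mould_center 0.75 [310. 204.] [561.7 -84.8  93.7  46.6  -0.6]
tray 0.55 [395. 236.] [ 461.7 -383.   222.9  136.9    1. ]
cabinet 0.91 [295. 172.] [647.2 -48.2 423.4 385.5  -1.1]
```

Run:
```python
import cv2
a=cv2.imread('pics/top0.png');
cv2.imwrite('pics/crop_d.png',cv2.resize(a[160:260,225:425],None,fx=4,fy=4,interpolation=2))
cv2.imwrite('pics/crop_t.png',cv2.resize(a[180:260,130:280],None,fx=5,fy=5,interpolation=2))
```

```text
(no output)
```

View pics/crop_d.png

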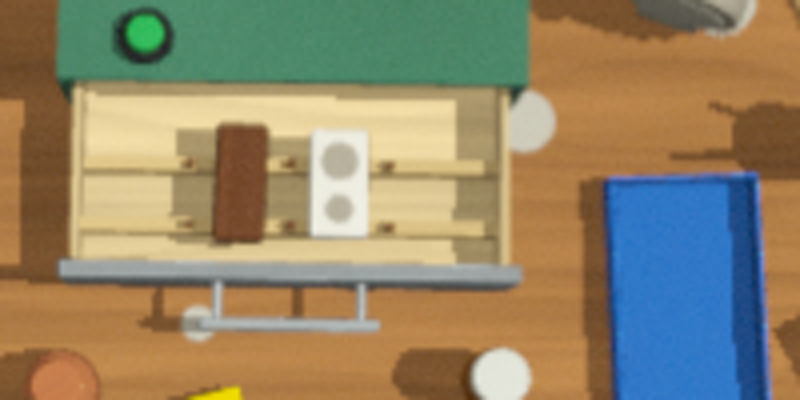

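View pics/crop_t.png

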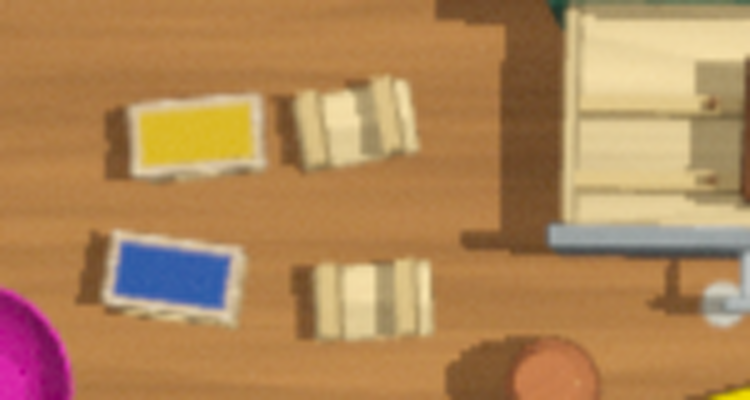

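Run:
```python
from h import *
np.set_printoptions(precision=4,suppress=True)
cr=lambda L:np.array(L)/4+[225,160]-.4
print('pegs',back('top',cr([(188,161),(290,161),(387,165),(188,222),(290,225),(385,228)]),.062))
print('panel top front corners',back('top',cr([(59,275),(521,282)]),.095))
print('cab corners front',back('top',cr([(58,79),(528,83)]),.125))
print('handle ends',back('top',cr([(200,325),(378,326)]),.077))
print('button',back('top',cr([(146,33)]),.143))
# green button from scene
im=cv2.imread('pics/scene0.png')
cv2.imwrite('pics/crop_s.png',cv2.resize(im[160:290,150:350],None,fx=4,fy=4,interpolation=2))
```

```text
pegs [[ 0.582   0.0397  0.062 ]
 [ 0.5814 -0.0458  0.062 ]
 [ 0.5775 -0.1271  0.062 ]
 [ 0.5305  0.0399  0.062 ]
 [ 0.5275 -0.0453  0.062 ]
 [ 0.5244 -0.1246  0.062 ]]
panel top front corners [[ 0.4838  0.1448  0.095 ]
 [ 0.4756 -0.233   0.095 ]]
cab corners front [[ 0.641   0.1436  0.125 ]
 [ 0.6352 -0.2382  0.125 ]]
handle ends [[ 0.4433  0.0299  0.077 ]
 [ 0.4416 -0.1167  0.077 ]]
button [[0.6747 0.0712 0.143 ]]
```

View pics/crop_s.png

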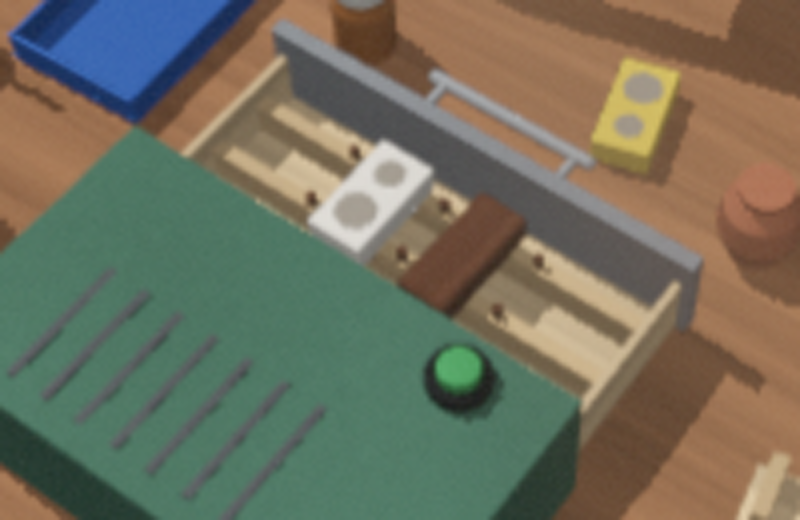

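Run:
```python
from h import *
from scipy.optimize import least_squares
np.set_printoptions(precision=4,suppress=True)
T=np.array([(188,161),(290,161),(387,165),(188,222),(290,225),(385,228)])/4+[225,160]-.4
S=np.array([(497,311),(402,251),(312,196),(538,260),(444,204),(356,151)])/4+[150,160]-.4
m=np.array([(26,84),(26,0),(26,-84),(-26,84),(-26,0),(-26,-84)])/1000
def W(v,m,z):
    c,s=np.cos(v[2]),np.sin(v[2]); return np.c_[v[0]+c*m[:,0]-s*m[:,1],v[1]+s*m[:,0]+c*m[:,1],np.full(len(m),z)]
for use in ('t','s','ts'):
    def f(v):
        r=[]
        P=W(v,m,.060)
        if 't' in use:r.append(proj('top',P)-T)
        if 's' in use:r.append(proj('scene',P)-S)
        return np.concatenate(r).ravel()
    o=least_squares(f,[.55,-.045,0]);print(use,o.x,np.degrees(o.x[2]),np.abs(o.fun).max())
v=o.x
print('bays',W(v,np.array([(0,-.126),(0,-.042),(0,.042),(0,.126)]),.052))
# handle, panel checks: drawer bay centre is 60 behind inner face -> panel front -75, handle -110(-35)
print('handle pred',W(v,np.array([(-.110,0)]),.072))
```

```text
t [ 0.5542 -0.0439 -0.0303] -1.73858022230065 0.6959889508675587
s [ 0.5532 -0.0431 -0.0291] -1.6685156251642332 0.30257183775898966
ts [ 0.5536 -0.0435 -0.0297] -1.6991437437372843 0.8016236758161313
bays [[ 0.5499 -0.1694  0.052 ]
 [ 0.5524 -0.0854  0.052 ]
 [ 0.5549 -0.0015  0.052 ]
 [ 0.5574  0.0825  0.052 ]]
handle pred [[ 0.4437 -0.0402  0.072 ]]
```

```bash
cat >> h.py <<'E'
def plan(x,y,z,yaw=None):
    s=read_state(); M=R.from_rotvec(s['orientation']).as_matrix(); p=np.array(s['tool_pos'])
    cy=np.degrees(np.arctan2(M[1,0],M[0,0]))
    tw=0
    if yaw is not None:
        tw=-((yaw-cy+90)%180-90)  # about tool z (down)
    M2=M@R.from_euler('z',tw,degrees=True).as_matrix()
    print('t %.2f pos'%s['t'],np.round(p,4),'yaw %.1f q6 %.2f open %.4f F'%(cy,s['q'][5],s['opening']),np.round(s['force'],1),'tilt %.3f'%np.degrees(np.arccos(-M[2,2])))
    d=np.array([x,y,z])-p
    print('twist rad %.4f (n=%d)'%(np.radians(tw),np.ceil(abs(np.radians(tw))/.12)),'then d',np.round(M2.T@d,4),'n=%d'%np.ceil(np.linalg.norm(d)/.04), '| d without twist',np.round(M.T@d,4))
E
python3 -c "
from h import *
plan(.558,-.003,.20,-1.2)"
```

```text
t 2.10 pos [ 0.1841 -0.5711  0.2296] yaw 17.9 q6 -0.09 open 0.0931 F [-1.2 -0.2 -0.2] tilt 0.000
twist rad 0.3327 (n=3) then d [ 0.3619 -0.5758  0.0296] n=18 | d without twist [ 0.5302 -0.426   0.0296]
```

```bash
python3 -m creep '[[0,0,0,0.111,60],[0,0,0,0.111,60],[0,0,0,0.111,60],[0.018,-0.029,0,0,60],[0.018,-0.029,0,0,60],[0.018,-0.029,0,0,60],[0.018,-0.029,0,0,60],[0.018,-0.029,0,0,60],[0.018,-0.029,0,0,60],[0.018,-0.029,0,0,60],[0.018,-0.029,0,0,60],[0.018,-0.029,0,0,60]]' 20; python3 -m creep '[[0.018,-0.029,0,0,60],[0.018,-0.029,0,0,60],[0.018,-0.029,0,0,60],[0.018,-0.029,0,0,60],[0.018,-0.029,0,0,60],[0.018,-0.029,0,0,60],[0.018,-0.029,0,0,60],[0.018,-0.029,0,0,60],[0.018,-0.029,0,0,60],[0,0,0,0,60],[0,0,0,0,60]]'
python3 -c "
from h import *
plan(.558,-.003,.10,-1.2)"
```

```text
t: 3.1
tool_pos: [0.3522, -0.3121, 0.2299]
orientation: [3.141, -0.034, 0.001]
force: [1.1, -1.0, -0.3]
opening: 0.0711
t: 4.02
tool_pos: [0.5195, -0.0546, 0.2295]
orientation: [-3.141, 0.028, 0.001]
force: [0.5, -0.0, 0.7]
opening: 0.0708
t 4.02 pos [ 0.5195 -0.0546  0.2295] yaw -1.0 q6 1.39 open 0.0708 F [ 0.5 -0.   0.7] tilt 0.022
twist rad 0.0031 (n=1) then d [ 0.0374 -0.0524  0.1295] n=4 | d without twist [ 0.0376 -0.0522  0.1295]
```

```bash
python3 -m creep '[[0.012,-0.017,0.02,0,60],[0.012,-0.017,0.02,0,60],[0.0136,-0.018,0.02,0,60],[0,0,0.02,0,60],[0,0,0.025,0,60],[0,0,0.01,0,60],[0,0,0,0,60]]'
python3 - <<'E'
from h import *
plan(.558,-.003,.060,-1.2)
for c in('scene','top'):
    im=read_camera(c)[...,::-1]
    a=im[150:290,180:380] if c=='scene' else im[140:280,200:400]
    cv2.imwrite(f'pics/a_{c}.png',cv2.resize(a,None,fx=4,fy=4,interpolation=2))
E
```

```text
t: 4.6
tool_pos: [0.5551, -0.0057, 0.1114]
orientation: [-3.141, 0.035, 0.009]
force: [-1.0, 0.5, 0.1]
opening: 0.0713
t 4.60 pos [ 0.5551 -0.0057  0.1114] yaw -1.3 q6 1.49 open 0.0713 F [-1.   0.5  0.1] tilt 0.344
twist rad -0.0014 (n=1) then d [ 0.0032 -0.0028  0.0514] n=2 | d without twist [ 0.0032 -0.0028  0.0514]
```

View pics/a_scene.png

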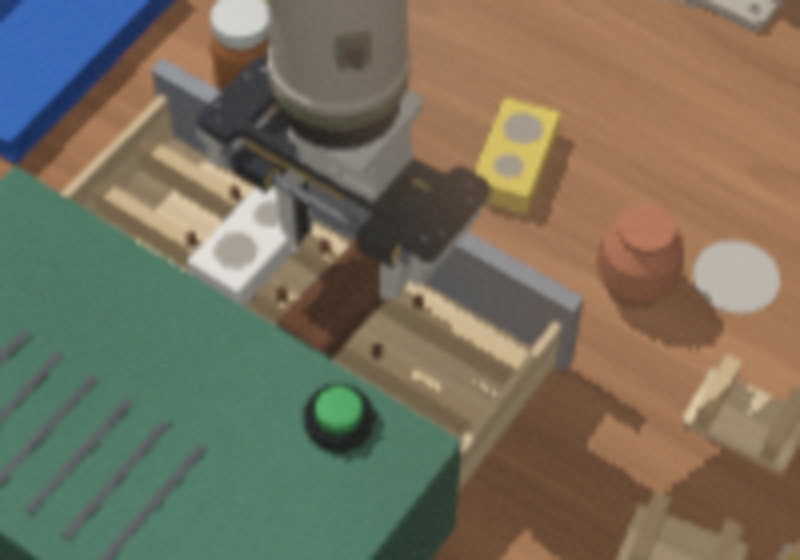

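View pics/a_top.png

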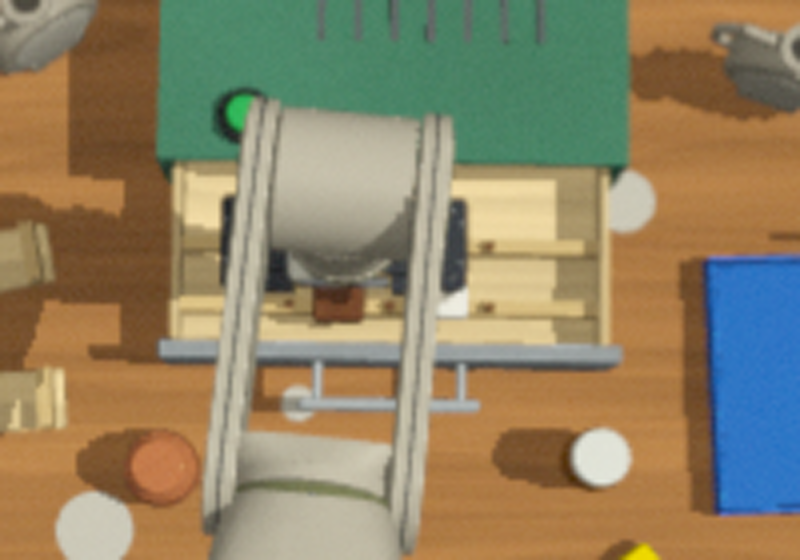

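```bash
python3 -m creep '[[0.002,-0.003,0.012,0,60],[0,0,0.013,0,60],[0,0,0.013,0,60],[0,0,0.011,0,60],[0,0,0,0,60],[0,0,0,0,100],[0,0,0,0,160],[0,0,0,0,200],[0,0,0,0,200],[0,0,0,0,200]]' 15
python3 -c "
from h import *
plan(.558,-.003,.20,-1.2)"
```

```text
t: 5.53
tool_pos: [0.5604, -0.002, 0.0664]
orientation: [3.141, -0.033, 0.002]
force: [-0.2, -0.3, 1.7]
opening: 0.0442
t 5.53 pos [ 0.5604 -0.002   0.0664] yaw -1.2 q6 1.50 open 0.0442 F [-0.2 -0.3  1.7] tilt 0.079
twist rad -0.0002 (n=1) then d [-0.0022  0.0011 -0.1336] n=4 | d without twist [-0.0022  0.0011 -0.1336]
```

```bash
python3 -m creep '[[0,0,-0.015,0,200],[0,0,-0.03,0,200],[0,0,-0.035,0,200],[0,0,-0.035,0,200],[0,0,-0.025,0,200],[0,0,0,-0.12,200],[0,0,0,-0.12,200],[0,0,0,-0.12,200],[0,0,0,-0.12,200],[0,0,0,-0.12,200],[0,0,0,-0.12,200],[0,0,0,-0.12,200]]'
python3 -m creep '[[0,0,0,-0.12,200],[0,0,0,-0.12,200],[0,0,0,-0.12,200],[0,0,0,-0.12,200],[0,0,0,-0.12,200],[0,0,0,-0.12,200],[0,0,0,0,200],[0,0,0,0,200]]'
python3 - <<'E'
from h import *
plan(.509,-.386,.20,90)
im=read_camera('top'); cv2.imwrite('pics/b_top.png',im[...,::-1])
s=silhouettes('top','tray')
for d in s[:2]: print(round(d['confidence'],2),np.round(d['pixel']),np.round(rect('top',d['region'],.03),1))
E
```

```text
t: 6.53
tool_pos: [0.5598, -0.0019, 0.2058]
orientation: [2.878, 1.259, 0.0]
force: [0.3, -0.1, -1.1]
opening: 0.0442
t: 7.2
tool_pos: [0.5598, -0.0019, 0.2058]
orientation: [2.261, 2.181, 0.0]
force: [0.1, -0.1, -0.7]
opening: 0.0437
t 7.20 pos [ 0.5598 -0.0019  0.2058] yaw 87.9 q6 -0.06 open 0.0437 F [ 0.1 -0.1 -0.7] tilt 0.012
twist rad -0.0358 (n=1) then d [-0.3841 -0.0508  0.0058] n=10 | d without twist [-0.3857 -0.0371  0.0058]
0.65 [396. 236.] [ 4.620e+02 -3.839e+02  2.224e+02  1.367e+02  1.000e-01]
```

View pics/b_top.png

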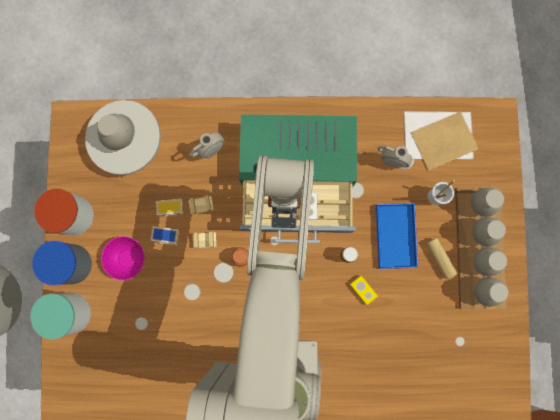

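```bash
python3 -m creep '[[0,0,0,-0.03,200],[-0.035,-0.0046,0,0,200],[-0.035,-0.0046,0,0,200],[-0.035,-0.0046,0,0,200],[-0.035,-0.0046,0,0,200],[-0.035,-0.0046,0,0,200],[-0.035,-0.0046,0,0,200],[-0.035,-0.0046,0,0,200],[-0.035,-0.0046,0,0,200],[-0.035,-0.0046,0,0,200],[-0.035,-0.0046,0,0,200],[0,0,0,0,200]]'
python3 -c "
from h import *
plan(.509,-.386,.10,90)"
```

```text
t: 8.3
tool_pos: [0.5112, -0.3577, 0.2054]
orientation: [2.231, 2.21, -0.004]
force: [0.7, -0.9, 0.2]
opening: 0.0439
t 8.30 pos [ 0.5112 -0.3577  0.2054] yaw 89.4 q6 -0.68 open 0.0439 F [ 0.7 -0.9  0.2] tilt 0.150
twist rad -0.0096 (n=1) then d [-0.028  -0.0022  0.1055] n=3 | d without twist [-0.028  -0.0019  0.1055]
```

```bash
python3 -m creep '[[-0.014,-0.001,0,0,200],[-0.014,-0.001,0.01,0,200],[0,0,0.035,0,200],[0,0,0.035,0,200],[0,0,0.02,0,200],[0,0,0,0,200],[0,0,0,0,200]]'
python3 -c "
from h import *
plan(.509,-.386,.022,90)"
```

```text
t: 8.88
tool_pos: [0.5105, -0.3786, 0.1044]
orientation: [-2.222, -2.217, 0.0]
force: [-0.0, 0.4, 0.6]
opening: 0.0441
t 8.88 pos [ 0.5105 -0.3786  0.1044] yaw 89.9 q6 -0.72 open 0.0441 F [-0.   0.4  0.6] tilt 0.189
twist rad -0.0023 (n=1) then d [-0.0076 -0.0013  0.0824] n=3 | d without twist [-0.0076 -0.0013  0.0824]
```

```bash
python3 -m creep '[[-0.007,-0.001,0.025,0,200],[0,0,0.025,0,200],[0,0,0.02,0,200],[0,0,0.006,0,200],[0,0,0,0,200],[0,0,0,0,200]]'
python3 -c "
from h import *
plan(.509,-.386,.022,90)"
```

```text
t: 9.38
tool_pos: [0.5113, -0.3876, 0.032]
orientation: [2.222, 2.217, 0.0]
force: [0.9, -0.3, -1.0]
opening: 0.0441
t 9.38 pos [ 0.5113 -0.3876  0.032 ] yaw 89.9 q6 -0.73 open 0.0441 F [ 0.9 -0.3 -1. ] tilt 0.155
twist rad -0.0019 (n=1) then d [ 0.0016 -0.0023  0.01  ] n=1 | d without twist [ 0.0016 -0.0024  0.01  ]
```

```bash
python3 -m creep '[[0,-0.002,0.006,0,200],[0,0,0.004,0,200],[0,0,0,0,200],[0,0,0,0,200]]'
python3 -c "
from h import *
plan(.509,-.386,.022,90)"
```

```text
t: 9.72
tool_pos: [0.5081, -0.3869, 0.0199]
orientation: [2.224, 2.219, 0.0]
force: [0.1, -0.0, 0.1]
opening: 0.0438
t 9.72 pos [ 0.5081 -0.3869  0.0199] yaw 89.9 q6 -0.73 open 0.0438 F [ 0.1 -0.   0.1] tilt 0.011
twist rad -0.0021 (n=1) then d [ 0.0009  0.0009 -0.0021] n=1 | d without twist [ 0.0009  0.0009 -0.0021]
```

```bash
python3 -m creep '[[0,0,0.001,0,200],[0,0,0,0,150],[0,0,0,0,100],[0,0,0,0,100],[0,0,0,0,100],[0,0,-0.02,0,100],[0,0,-0.03,0,100],[0,0,-0.035,0,100],[0,0,-0.035,0,70],[0,0,-0.035,0,70],[0,0,-0.03,0,70],[0,0,0,0,70]]'
python3 -c "
from h import *
plan(.560,-.085,.20,-1.2)
im=read_camera('scene')[...,::-1]
cv2.imwrite('pics/c.png',cv2.resize(im[100:230,120:320],None,fx=4,fy=4,interpolation=2))
plan(.560,-.085,.20,-1.2)
"
```

```text
t: 10.72
tool_pos: [0.5109, -0.3893, 0.2126]
orientation: [2.215, 2.211, 0.001]
force: [1.1, -1.0, 1.0]
opening: 0.0673
t 10.72 pos [ 0.5109 -0.3893  0.2126] yaw 89.9 q6 -0.73 open 0.0673 F [ 1.1 -1.   1. ] tilt 0.701
twist rad -1.5519 (n=13) then d [-0.0426  0.3053  0.0106] n=8 | d without twist [0.3045 0.0484 0.0106]
t 10.77 pos [ 0.5102 -0.3886  0.2091] yaw 89.9 q6 -0.73 open 0.0678 F [ 0.  -0.1 -0.2] tilt 0.511
twist rad -1.5518 (n=13) then d [-0.0434  0.3047  0.0077] n=8 | d without twist [0.3038 0.0492 0.0077]
```

View pics/c.png

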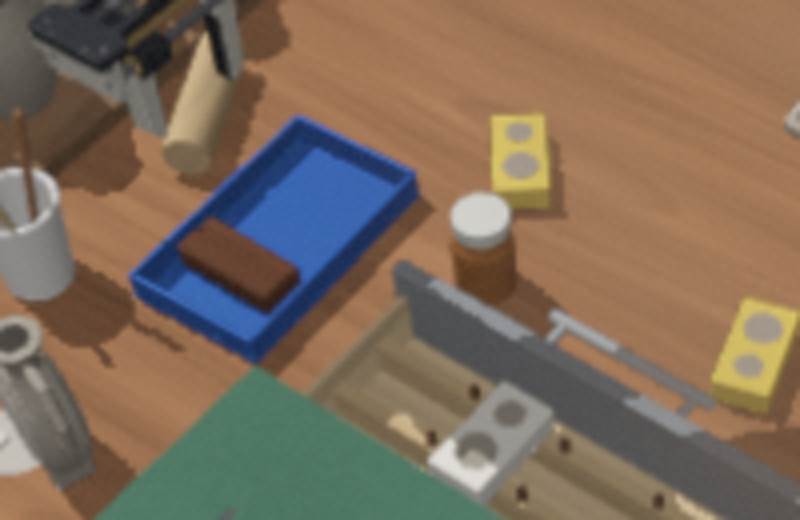

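```bash
python3 -m creep '[[0.034,0.0054,0,0,70],[0.034,0.0054,0,0,70],[0.034,0.0054,0,0,70],[0.034,0.0054,0,0,70],[0.034,0.0054,0,0,70],[0.034,0.0054,0,0,70],[0.034,0.0054,0,0,70],[0.034,0.0054,0,0,70],[0.034,0.0054,0,0.1,70],[0,0,0,0.12,70],[0,0,0,0.12,70],[0,0,0,0.12,70]]'
python3 -m creep '[[0,0,0,0.12,70],[0,0,0,0.12,70],[0,0,0,0.12,70],[0,0,0,0.12,70],[0,0,0,0.12,70],[0,0,0,0.12,70],[0,0,0,0.12,70],[0,0,0,0.12,70],[0,0,0,0.12,70],[0,0,0,0.05,70],[0,0,0,0,70],[0,0,0,0,70]]'
python3 -c "
from h import *
s=silhouettes('scene','mould_center')
for d in s[:3]: print(round(d['confidence'],2),np.round(d['pixel']),np.round(rect('scene',d['region'],.078),1))
plan(.560,-.085,.12,-1.2)
"
```

```text
t: 11.77
tool_pos: [0.5566, -0.0797, 0.2019]
orientation: [-2.673, -1.648, 0.003]
force: [0.5, -0.8, -0.0]
opening: 0.0674
t: 12.77
tool_pos: [0.5567, -0.0808, 0.2024]
orientation: [-3.141, 0.03, 0.003]
force: [0.0, -0.7, -0.5]
opening: 0.0676
0.77 [307. 190.] [390.8  34.6  99.1  44.4  16.7]
0.69 [253. 137.] [ 327.3 -227.1   99.8   46.3   35.6]
t 12.82 pos [ 0.5568 -0.0808  0.2026] yaw -1.1 q6 1.35 open 0.0671 F [-0.1 -0.2  0.2] tilt 0.089
twist rad 0.0021 (n=1) then d [0.0034 0.0042 0.0826] n=3 | d without twist [0.0034 0.0042 0.0826]
```

```bash
python3 -m creep '[[0.0017,0.0025,0.02,0,70],[0.0017,0.0025,0.03,0,70],[0,0,0.03,0,70],[0,0,0.01,0,70],[0,0,0,0,70],[0,0,0,0,70]]'
python3 - <<'E'
from h import *
plan(.558,-.085,.063,-1.2)
im=read_camera('scene')[...,::-1]
cv2.imwrite('pics/d.png',cv2.resize(im[150:260,180:330],None,fx=5,fy=5,interpolation=2))
E
```

```text
t: 13.32
tool_pos: [0.5603, -0.0858, 0.1137]
orientation: [-3.141, 0.032, 0.002]
force: [-0.1, -0.5, 0.2]
opening: 0.0676
t 13.32 pos [ 0.5603 -0.0858  0.1137] yaw -1.2 q6 1.35 open 0.0676 F [-0.1 -0.5  0.2] tilt 0.065
twist rad 0.0005 (n=1) then d [-0.0023 -0.0008  0.0507] n=2 | d without twist [-0.0023 -0.0008  0.0507]
```

View pics/d.png

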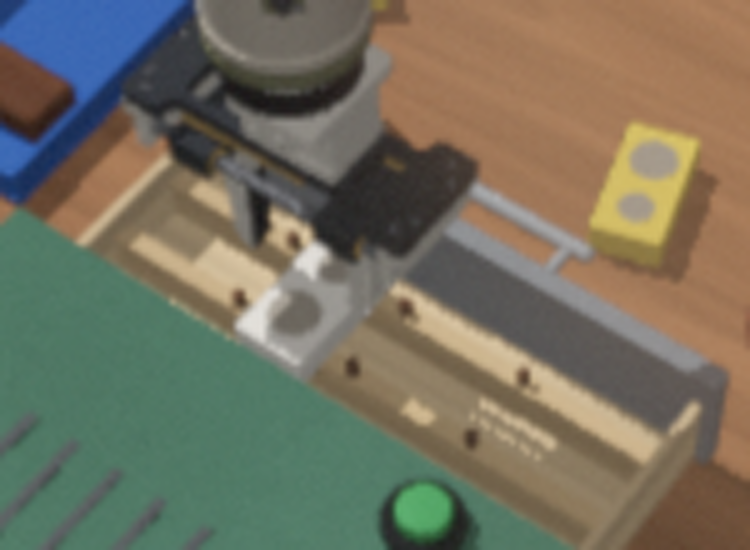

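Run:
```python
from h import *
print(back('scene',[[180+302/5,150+358/5],[180+240/5,150+322/5]],.078))
```

```text
[[ 0.60122271 -0.06066547  0.078     ]
 [ 0.60135342 -0.10484032  0.078     ]]
```

```bash
python3 -m creep '[[-0.002,-0.002,0.013,0,70],[0,0,0.013,0,70],[0,0,0.013,0,70],[0,0,0.011,0,70],[0,0,0,0,70],[0,0,0,0,110],[0,0,0,0,160],[0,0,0,0,200],[0,0,0,0,200],[0,0,0,0,200]]' 20
python3 -m creep '[[0,0,-0.015,0,200],[0,0,-0.03,0,200],[0,0,-0.035,0,200],[0,0,-0.035,0,200],[0,0,-0.025,0,200],[0,0,0,-0.12,200],[0,0,0,-0.12,200],[0,0,0,-0.12,200],[0,0,0,-0.12,200],[0,0,0,-0.12,200],[0,0,0,-0.12,200],[0,0,0,-0.12,200]]'
python3 -m creep '[[0,0,0,-0.12,200],[0,0,0,-0.12,200],[0,0,0,-0.12,200],[0,0,0,-0.12,200],[0,0,0,-0.12,200],[0,0,0,-0.11,200],[0,0,0,0,200],[0,0,0,0,200]]'
python3 - <<'E'
from h import *
im=read_camera('top'); cv2.imwrite('pics/e_top.png',im[...,::-1])
s=silhouettes('top','tray')
for d in s[:2]: print(round(d['confidence'],2),np.round(d['pixel']),np.round(rect('top',d['region'],.03),1))
plan(.415,-.386,.20,90)
E
```

```text
t: 14.2
tool_pos: [0.5593, -0.0841, 0.0644]
orientation: [3.141, -0.033, 0.002]
force: [0.2, 0.0, 0.5]
opening: 0.0478
t: 15.2
tool_pos: [0.5586, -0.0839, 0.2037]
orientation: [2.878, 1.259, 0.0]
force: [-0.2, 0.6, -1.5]
opening: 0.0482
t: 15.87
tool_pos: [0.5586, -0.0839, 0.2037]
orientation: [2.271, 2.17, 0.0]
force: [-0.0, -0.1, -1.1]
opening: 0.0477
0.94 [392. 240.] [ 462.7 -383.4  219.5  138.2    1.3]
0.47 [119. 257.] [391.2 552.5 148.4 148.   44.9]
t 15.97 pos [ 0.5586 -0.0839  0.2037] yaw 87.4 q6 -0.19 open 0.0479 F [ 0.2  0.3 -1. ] tilt 0.001
twist rad -0.0456 (n=1) then d [-0.3021 -0.1436  0.0037] n=9 | d without twist [-0.3083 -0.1296  0.0037]
```

View pics/e_top.png

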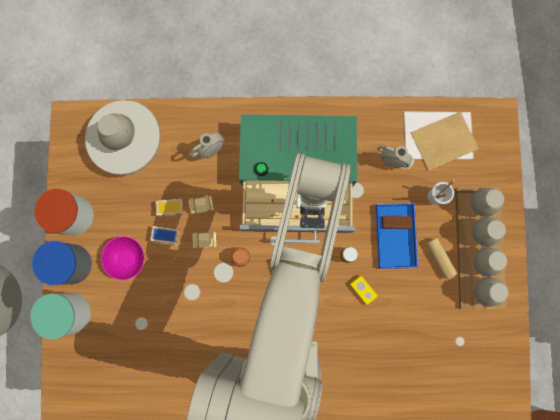

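```bash
python3 -m creep '[[0,0,0,-0.045,200],[-0.0305,-0.0144,0,0,200],[-0.0305,-0.0144,0,0,200],[-0.0305,-0.0144,0,0,200],[-0.0305,-0.0144,0,0,200],[-0.0305,-0.0144,0,0,200],[-0.0305,-0.0144,0,0,200],[-0.0305,-0.0144,0,0,200],[-0.0305,-0.0144,0,0,200],[-0.0305,-0.0144,0,0,200],[-0.0305,-0.0144,0,0,200],[0,0,0,0,200]]'
python3 -m creep '[[0,0,0.02,0,200],[0,0,0.03,0,200],[0,0,0.03,0,200],[0,0,0.02,0,200],[0,0,0,0,200],[0,0,0,0,200]]'
python3 -c "
from h import *
plan(.415,-.386,.021,90)"
```

```text
t: 16.97
tool_pos: [0.4126, -0.3942, 0.2037]
orientation: [2.225, 2.216, -0.004]
force: [0.7, -0.5, -1.7]
opening: 0.0476
t: 17.47
tool_pos: [0.4149, -0.3883, 0.1026]
orientation: [-2.217, -2.221, -0.0]
force: [0.3, -0.2, -0.6]
opening: 0.0479
t 17.47 pos [ 0.4149 -0.3883  0.1026] yaw 90.1 q6 -0.84 open 0.0479 F [ 0.3 -0.2 -0.6] tilt 0.179
twist rad 0.0016 (n=1) then d [0.0021 0.0002 0.0816] n=3 | d without twist [0.0021 0.0002 0.0816]
```

```bash
python3 -m creep '[[0.002,0,0.02,0,200],[0,0,0.025,0,200],[0,0,0.02,0,200],[0,0,0.012,0,200],[0,0,0.004,0,200],[0,0,0,0,200],[0,0,0,0,200]]'
python3 -c "
from h import *
plan(.415,-.386,.019,90)"
```

```text
t: 18.05
tool_pos: [0.4164, -0.3883, 0.0244]
orientation: [2.217, 2.223, -0.0]
force: [0.0, 0.3, -1.6]
opening: 0.0481
t 18.05 pos [ 0.4164 -0.3883  0.0244] yaw 90.2 q6 -0.84 open 0.0481 F [ 0.   0.3 -1.6] tilt 0.128
twist rad 0.0028 (n=1) then d [ 0.0023 -0.0014  0.0054] n=1 | d without twist [ 0.0023 -0.0014  0.0054]
```

```bash
python3 -m creep '[[0.002,-0.001,0.002,0,200],[0,0,0.001,0,200],[0,0,0,0,200],[0,0,0,0,200],[0,0,0,0,150],[0,0,0,0,95],[0,0,0,0,95],[0,0,0,0,95],[0,0,-0.01,0,95]]'
python3 -m creep '[[0,0,-0.03,0,95],[0,0,-0.035,0,95],[0,0,-0.035,0,50],[0,0,-0.035,0,50],[0,0,-0.035,0,50],[0,0,0,0,50],[0,0,0,0,50]]'
python3 - <<'E'
from h import *
im=read_camera('scene')[...,::-1]
cv2.imwrite('pics/f.png',cv2.resize(im[100:230,120:320],None,fx=4,fy=4,interpolation=2))
plan(.56,.395,.20,90)
for n in ('tile1_center','tile3_center'):
  for c in ('top','scene'):
    s=silhouettes(c,n)
    for d in s[:1]:
        print(n,c,round(d['confidence'],2),np.round(d['pixel']),np.round(rect(c,d['region'],.042),1)); np.save(f'{n}_{c}.npy',d['region'])
E
```

```text
t: 18.8
tool_pos: [0.4135, -0.3842, 0.028]
orientation: [-2.216, -2.222, -0.0]
force: [-0.3, 0.1, -0.1]
opening: 0.0582
t: 19.38
tool_pos: [0.4159, -0.3869, 0.2039]
orientation: [2.213, 2.22, -0.001]
force: [0.2, 0.3, -1.3]
opening: 0.0744
t 19.43 pos [ 0.4149 -0.3858  0.2011] yaw 90.2 q6 -0.84 open 0.0746 F [-0.4 -0.3 -0.9] tilt 0.148
twist rad 0.0030 (n=1) then d [ 7.808e-01  1.451e-01 -1.000e-04] n=20 | d without twist [ 7.804e-01  1.474e-01 -1.000e-04]
tile1_center top 0.85 [164. 236.] [469.3 405.6  89.7  55.5  83.5]
tile1_center scene 0.82 [406. 275.] [469.3 406.3  88.4  54.6  84.5]
tile3_center top 0.84 [170. 205.] [565.1 388.4  92.4  51.  -86. ]
tile3_center scene 0.79 [390. 298.] [565.5 394.1  89.2  54.3 -86.2]
```

View pics/f.png

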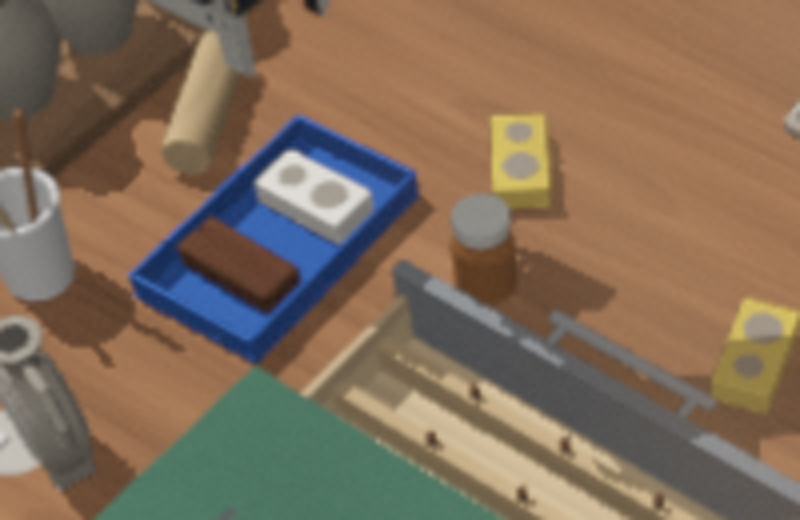

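```bash
cat >> h.py <<'E'
def glaze(c,col,z,win,im=None):
    im=read_camera(c) if im is None else im
    h=cv2.cvtColor(im,cv2.COLOR_RGB2HSV); H,S,V=h[...,0],h[...,1],h[...,2]
    m=((H>105)&(H<130)&(S>120)) if col=='b' else ((H>18)&(H<32)&(S>165))
    k=np.zeros(m.shape,bool); k[win[1]:win[3],win[0]:win[2]]=1
    m&=k
    n,l,st,_=cv2.connectedComponentsWithStats(m.astype(np.uint8)); i=1+st[1:,4].argmax(); m=l==i
    return np.round(rect(c,m,z),1), st[i]
E
python3 - <<'E'
from h import *
for c,wins in (('top',((140,220,190,250),(150,190,195,222))),('scene',((380,250,440,300),(360,275,420,325)))):
    im=read_camera(c)
    print(c,'blue',*glaze(c,'b',.0435,wins[0],im)); print(c,'ochre',*glaze(c,'o',.0435,wins[1],im))
E
```

```text
top blue [468.7 405.9  71.5  31.8  82.3] [153 229  22  12 197]
top ochre [564.  390.8  73.   33.  -85.3] [158 201  22  12 206]
scene blue [468.5 407.1  69.1  29.3  82.3] [396 265  26  22 233]Traceback (most recent call last):
  File "<stdin>", line 4, in <module>
  File "h.py", line 41, in glaze
    n,l,st,_=cv2.connectedComponentsWithStats(m.astype(np.uint8)); i=1+st[1:,4].argmax(); m=l==i
                                                                       ~~~~~~~~~~~~~~~^^
ValueError: attempt to get argmax of an empty sequence
```

```bash
python3 -m creep '[[0.0385,0.0074,0,0,60],[0.0385,0.0074,0,0,60],[0.0385,0.0074,0,0,60],[0.0385,0.0074,0,0,60],[0.0385,0.0074,0,0,60],[0.0385,0.0074,0,0,60],[0.0385,0.0074,0,0,60],[0.0385,0.0074,0,0,60],[0.0385,0.0074,0,0,60],[0.0385,0.0074,0,0,60],[0.0385,0.0074,0,0,60],[0.0385,0.0074,0,0,60]]'
python3 -m creep '[[0.0385,0.0074,0,0,60],[0.0385,0.0074,0,0,60],[0.0385,0.0074,0,0,60],[0.0385,0.0074,0,0,60],[0.0385,0.0074,0,0,60],[0.0385,0.0074,0,0,60],[0.0385,0.0074,0,0,60],[0.0385,0.0074,0,-0.078,60],[0,0,0,0,60],[0,0,0,0,60]]'
python3 -c "
from h import *
plan(.564,.391,.10,94.7)"
```

```text
t: 20.73
tool_pos: [0.5015, 0.0789, 0.1991]
orientation: [-2.218, -2.224, 0.001]
force: [0.4, 0.5, 0.6]
opening: 0.0708
t: 21.57
tool_pos: [0.5591, 0.3867, 0.197]
orientation: [-2.126, -2.312, 0.005]
force: [0.2, -0.4, -0.5]
opening: 0.0711
t 21.57 pos [0.5591 0.3867 0.197 ] yaw 94.8 q6 0.45 open 0.0711 F [ 0.2 -0.4 -0.5] tilt 0.210
twist rad 0.0019 (n=1) then d [0.004  0.0056 0.097 ] n=3 | d without twist [0.004  0.0056 0.097 ]
```

```bash
python3 -m creep '[[0.003,0.005,0.02,0,60],[0,0,0.03,0,60],[0,0,0.025,0,60],[0,0,0.015,0,60],[0,0,0,0,60],[0,0,0,0,60]]'
python3 - <<'E'
from h import *
plan(.564,.391,.034,94.7)
im=read_camera('scene')[...,::-1]
cv2.imwrite('pics/g.png',cv2.resize(im[220:350,310:460],None,fx=5,fy=4.6,interpolation=2))
E
```

```text
t: 22.07
tool_pos: [0.5645, 0.3872, 0.1091]
orientation: [-2.131, -2.308, 0.003]
force: [0.2, 0.5, 0.4]
opening: 0.0711
t 22.07 pos [0.5645 0.3872 0.1091] yaw 94.6 q6 0.45 open 0.0711 F [0.2 0.5 0.4] tilt 0.124
twist rad -0.0022 (n=1) then d [ 0.0039 -0.      0.0751] n=2 | d without twist [ 0.0039 -0.      0.0751]
```

View pics/g.png

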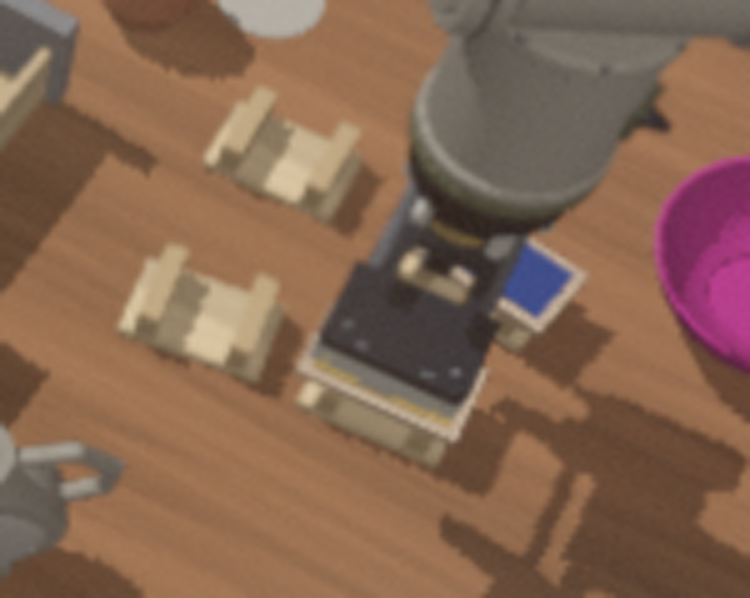

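```bash
python3 -m creep '[[0.003,0,0.018,0,60],[0,0,0.018,0,60],[0,0,0.016,0,60],[0,0,0.013,0,60],[0,0,0.006,0,60],[0,0,0,0,60],[0,0,0,0,60]]'
python3 -c "
from h import *
plan(.564,.391,.034,94.7)"
```

```text
t: 22.7
tool_pos: [0.5653, 0.3917, 0.0397]
orientation: [2.13, 2.309, 0.002]
force: [0.0, -0.3, 0.7]
opening: 0.0709
t 22.70 pos [0.5653 0.3917 0.0397] yaw 94.6 q6 0.45 open 0.0709 F [ 0.  -0.3  0.7] tilt 0.065
twist rad -0.0012 (n=1) then d [-0.0006 -0.0013  0.0057] n=1 | d without twist [-0.0006 -0.0013  0.0057]
```

```bash
python3 -m creep '[[-0.0005,-0.001,0.003,0,60],[0,0,0.001,0,60],[0,0,0,0,60],[0,0,0,0,85],[0,0,0,0,100],[0,0,0,0,110],[0,0,0,0,120],[0,0,0,0,130],[0,0,0,0,145],[0,0,0,0,160],[0,0,0,0,160]]' 15
python3 -c "
from h import *
plan(.564,.391,.034,94.7)"
```

```text
t: 23.62
tool_pos: [0.5638, 0.3909, 0.0347]
orientation: [2.13, 2.31, 0.0]
force: [0.8, -1.3, 1.1]
opening: 0.0498
t 23.62 pos [0.5638 0.3909 0.0347] yaw 94.6 q6 0.45 open 0.0498 F [ 0.8 -1.3  1.1] tilt 0.007
twist rad -0.0010 (n=1) then d [0.0001 0.0002 0.0007] n=1 | d without twist [0.0001 0.0002 0.0007]
```

```bash
python3 -m creep '[[0,0,-0.008,0,160],[0,0,-0.02,0,160],[0,0,-0.03,0,160],[0,0,-0.03,0,160],[0,0,-0.03,0,160],[0,0,-0.02,0,160],[0,0,0,-0.12,160],[0,0,0,-0.12,160],[0,0,0,-0.12,160],[0,0,0,-0.12,160],[0,0,0,-0.12,160],[0,0,0,-0.12,160]]'
python3 -m creep '[[0,0,0,-0.12,160],[0,0,0,-0.12,160],[0,0,0,-0.12,160],[0,0,0,-0.12,160],[0,0,0,-0.12,160],[0,0,0,-0.12,160],[0,0,0,-0.02,160],[0,0,0,0,160],[0,0,0,0,160]]'
python3 - <<'E'
from h import *
plan(.5524,-.0854,.17,178.4)
im=read_camera('scene')[...,::-1]
cv2.imwrite('pics/i.png',cv2.resize(im[170:350,260:460],None,fx=3,fy=3,interpolation=2))
E
```

```text
t: 24.62
tool_pos: [0.5636, 0.3908, 0.173]
orientation: [-1.171, -2.915, 0.0]
force: [-0.5, 0.6, -0.8]
opening: 0.0498
t: 25.37
tool_pos: [0.5637, 0.3908, 0.1728]
orientation: [-0.053, -3.141, -0.0]
force: [0.6, -0.3, -0.9]
opening: 0.0499
t 25.37 pos [0.5637 0.3908 0.1728] yaw 178.1 q6 -1.01 open 0.0499 F [ 0.6 -0.3 -0.9] tilt 0.004
twist rad -0.0057 (n=1) then d [-0.002  -0.4764  0.0028] n=12 | d without twist [-0.0047 -0.4763  0.0028]
```

View pics/i.png

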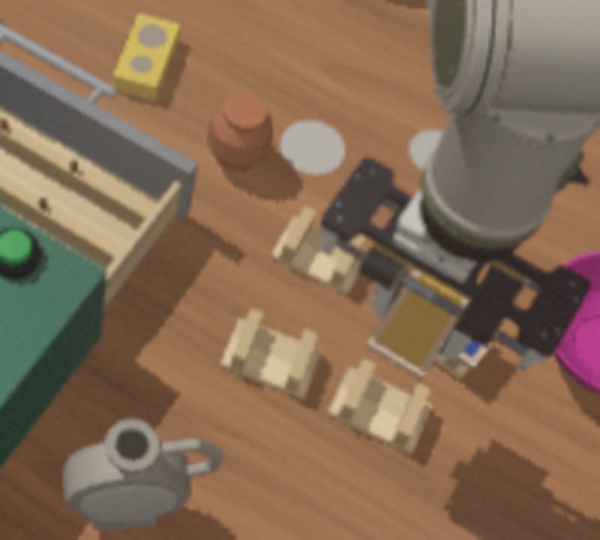

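```bash
python3 -m creep '[[-0.0004,-0.02,0,-0.0055,160],[-0.0004,-0.038,0,0,160],[-0.0004,-0.038,0,0,160],[-0.0004,-0.038,0,0,160],[-0.0004,-0.038,0,0,160],[0,-0.038,0,0,160],[0,-0.038,0,0,160],[0,-0.038,0,0,160],[0,-0.038,0,0,160],[0,-0.038,0,0,160],[0,-0.038,0,0,160],[0,-0.038,0,0,160]]'
python3 -m creep '[[0,-0.025,0,0,160],[0,-0.012,0,0,160],[0,0,0,0,160],[0,0,0,0,160],[0,0,0,0,160]]'
python3 - <<'E'
from h import *
plan(.5524,-.0854,.11,178.4)
E
```

```text
t: 26.42
tool_pos: [0.5547, -0.0488, 0.173]
orientation: [0.042, 3.141, -0.0]
force: [1.1, -0.1, -0.9]
opening: 0.0497
t: 26.83
tool_pos: [0.5542, -0.0828, 0.1726]
orientation: [-0.038, -3.141, -0.001]
force: [-0.1, 0.6, -1.2]
opening: 0.0495
t 26.83 pos [ 0.5542 -0.0828  0.1726] yaw 178.6 q6 -1.79 open 0.0495 F [-0.1  0.6 -1.2] tilt 0.040
twist rad 0.0035 (n=1) then d [ 0.0017 -0.0027  0.0626] n=2 | d without twist [ 0.0017 -0.0027  0.0626]
```

```bash
python3 -m creep '[[0.001,-0.0025,0.015,0,160],[0.001,0,0.025,0,160],[0,0,0.025,0,160],[0,0,0.015,0,160],[0,0,0,0,160],[0,0,0,0,160]]'
python3 - <<'E'
from h import *
plan(.5524,-.0854,.0535,178.4)
for c in('scene','top'):
    im=read_camera(c)[...,::-1]
    a=im[150:260,180:330] if c=='scene' else im[160:260,220:370]
    cv2.imwrite(f'pics/j_{c}.png',cv2.resize(a,None,fx=5,fy=5,interpolation=2))
E
```

```text
t: 27.33
tool_pos: [0.5514, -0.0848, 0.0919]
orientation: [-0.036, -3.139, -0.001]
force: [1.0, -0.1, -1.3]
opening: 0.0497
t 27.33 pos [ 0.5514 -0.0848  0.0919] yaw 178.7 q6 -1.79 open 0.0497 F [ 1.  -0.1 -1.3] tilt 0.138
twist rad 0.0051 (n=1) then d [-0.0011 -0.0006  0.0384] n=1 | d without twist [-0.0011 -0.0006  0.0384]
```

View pics/j_scene.png

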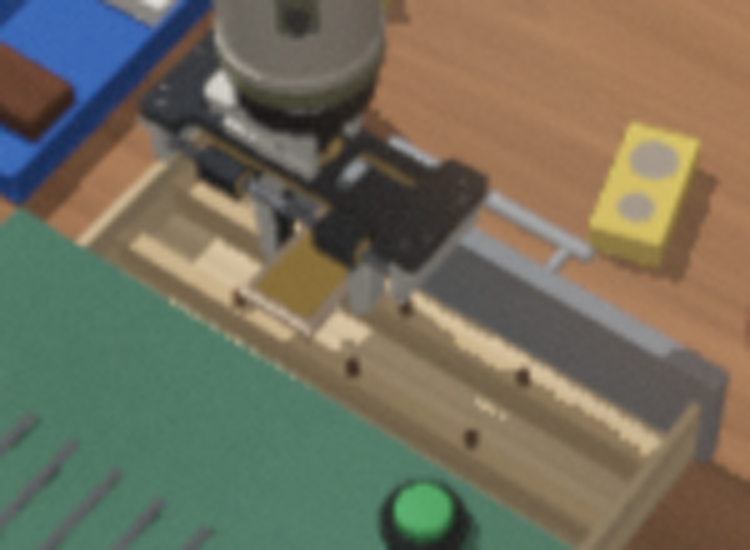

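View pics/j_top.png

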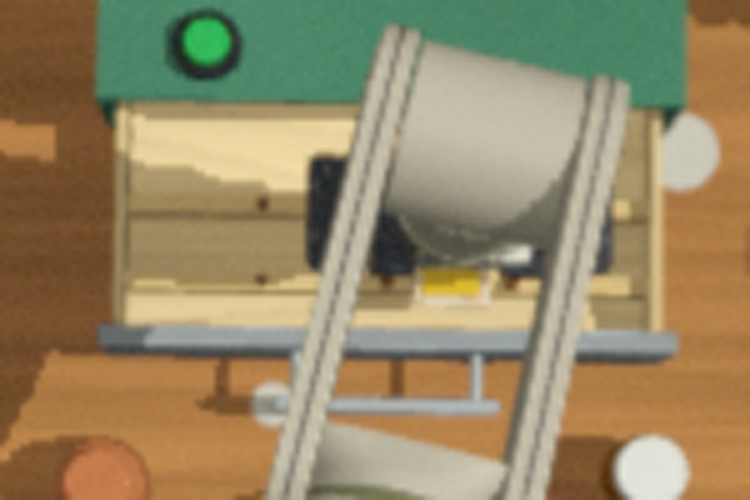

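Run:
```python
from h import *
print(back('scene',[[180+242/5,150+290/5],[180+312/5,150+331/5]],.098)); print(back('top',[[220+414/5,160+303/5],[220+488/5,160+306/5]],.095))
```

```text
[[ 0.5932855  -0.1075875   0.098     ]
 [ 0.59356469 -0.057928    0.098     ]]
[[ 0.50796829 -0.06302692  0.095     ]
 [ 0.50567785 -0.11145932  0.095     ]]
```

```bash
python3 -m creep '[[-0.001,0,0.01,0,160],[0,0,0.01,0,160],[0,0,0.008,0,160],[0,0,0.003,0,160],[0,0,0,0,160],[0,0,0,0,160]]'
python3 - <<'E'
from h import *
plan(.5524,-.0854,.0527,178.4)
E
```

```text
t: 27.93
tool_pos: [0.5527, -0.0865, 0.0612]
orientation: [-0.038, -3.14, -0.0]
force: [-0.5, -0.3, -0.7]
opening: 0.0499
t 27.93 pos [ 0.5527 -0.0865  0.0612] yaw 178.6 q6 -1.79 open 0.0499 F [-0.5 -0.3 -0.7] tilt 0.059
twist rad 0.0035 (n=1) then d [0.0003 0.0011 0.0085] n=1 | d without twist [0.0003 0.0011 0.0085]
```

```bash
python3 -m creep '[[0,0.001,0.004,0,160],[0,0,0.002,0,160],[0,0,0,0,160],[0,0,0,0,160]]'
python3 - <<'E'
from h import *
plan(.5524,-.0854,.0527,178.4)
E
python3 -m creep '[[0,0,0.001,0,160],[0,0,0,0,160],[0,0,0,0,160]]'
python3 - <<'E'
from h import *
plan(.5524,-.0854,.0527,178.4)
E
```

```text
t: 28.27
tool_pos: [0.553, -0.0855, 0.0556]
orientation: [-0.038, -3.141, -0.0]
force: [-0.5, -0.1, -0.7]
opening: 0.0498
t 28.27 pos [ 0.553  -0.0855  0.0556] yaw 178.6 q6 -1.79 open 0.0498 F [-0.5 -0.1 -0.7] tilt 0.006
twist rad 0.0037 (n=1) then d [0.0006 0.0001 0.0029] n=1 | d without twist [0.0006 0.0001 0.0029]
t: 28.52
tool_pos: [0.5531, -0.0855, 0.0547]
orientation: [0.038, 3.141, -0.0]
force: [0.7, -0.4, -1.6]
opening: 0.0496
t 28.52 pos [ 0.5531 -0.0855  0.0547] yaw 178.6 q6 -1.79 open 0.0496 F [ 0.7 -0.4 -1.6] tilt 0.008
twist rad 0.0037 (n=1) then d [0.0007 0.0001 0.002 ] n=1 | d without twist [0.0007 0.0001 0.002 ]
```

```bash
python3 -m creep '[[0,0,0.001,0,160],[0,0,0,0,160],[0,0,0,0,160]]'
python3 -m creep '[[0,0,0.001,0,160],[0,0,0,0,160],[0,0,0,0,160]]'
```

```text
t: 28.77
tool_pos: [0.553, -0.0855, 0.0536]
orientation: [-0.038, -3.141, -0.0]
force: [0.4, 0.3, -1.8]
opening: 0.0494
t: 29.02
tool_pos: [0.5531, -0.0855, 0.0527]
orientation: [0.038, 3.141, -0.0]
force: [0.2, 0.5, -1.3]
opening: 0.0499
```

```bash
python3 -m creep '[[0,0,0.0007,0,160],[0,0,0,0,160],[0,0,0,0,160]]'
python3 -m creep '[[0,0,0.0007,0,160],[0,0,0,0,160],[0,0,0,0,160]]'
```

```text
t: 29.27
tool_pos: [0.5537, -0.0856, 0.0527]
orientation: [0.038, 3.14, -0.0]
force: [-0.4, 0.6, 5.7]
opening: 0.0494
t: 29.52
tool_pos: [0.5543, -0.0856, 0.0526]
orientation: [0.038, 3.139, -0.0]
force: [-0.5, 1.7, 8.3]
opening: 0.05
```

```bash
python3 -m creep '[[0,0,-0.0012,0,160],[0,0,0,0,160],[0,0,0,0,125],[0,0,0,0,110],[0,0,0,0,95],[0,0,0,0,85],[0,0,0,0,85],[0,0,0,0,85],[0,0,-0.015,0,85],[0,0,-0.02,0,85],[0,0,-0.03,0,85],[0,0,-0.03,0,70]]'
python3 -m creep '[[0,0,-0.03,0,60],[0,0,-0.01,0,60],[0,0,0,0,60],[0,0,0,0,60]]'
python3 - <<'E'
from h import *
plan(.4685,.4065,.18,82.3)
E
```

```text
t: 30.52
tool_pos: [0.552, -0.0852, 0.1473]
orientation: [-0.038, -3.139, -0.001]
force: [-0.5, -0.3, 0.4]
opening: 0.065
t: 30.85
tool_pos: [0.5532, -0.0855, 0.1871]
orientation: [0.038, 3.141, -0.0]
force: [-0.3, 0.3, -0.5]
opening: 0.0713
t 30.85 pos [ 0.5532 -0.0855  0.1871] yaw 178.6 q6 -1.79 open 0.0713 F [-0.3  0.3 -0.5] tilt 0.032
twist rad -1.4607 (n=13) then d [-0.4762  0.1498  0.007 ] n=13 | d without twist [0.0966 0.4898 0.007 ]
```

```bash
python3 -m creep '[[0.0074,0.0376,0,0,60],[0.0074,0.0376,0,0,60],[0.0074,0.0376,0,0,60],[0.0074,0.0376,0,0,60],[0.0074,0.0376,0,0,60],[0.0074,0.0376,0,0,60],[0.0074,0.0376,0,0,60],[0.0074,0.0376,0,0,60],[0.0074,0.0376,0,0,60],[0.0074,0.0376,0,0,60],[0.0074,0.0376,0,0,60],[0.0074,0.0376,0,0,60]]'
python3 -m creep '[[0.0074,0.0376,0,0,60],[0,0,0,0.12,60],[0,0,0,0.12,60],[0,0,0,0.12,60],[0,0,0,0.12,60],[0,0,0,0.12,60],[0,0,0,0.12,60],[0,0,0,0.12,60],[0,0,0,0.12,60],[0,0,0,0.12,60],[0,0,0,0.12,60],[0,0,0,0.12,60]]'
python3 -m creep '[[0,0,0,0.12,60],[0,0,0,0.12,60],[0,0,0,0.12,60],[0,0,0,0,60],[0,0,0,0,60],[0,0,0,0,60]]'
python3 - <<'E'
from h import *
plan(.4685,.4065,.11,82.3)
print(glaze('scene','b',.0435,(380,250,440,300)))
im=read_camera('top')[...,::-1]; cv2.imwrite('pics/k.png',im)
im=read_camera('scene')[...,::-1]; cv2.imwrite('pics/k2.png',cv2.resize(im[100:300,120:320],None,fx=3,fy=3,interpolation=2))
E
```

```text
t: 31.85
tool_pos: [0.4732, 0.3687, 0.184]
orientation: [-0.038, -3.138, 0.004]
force: [0.9, 0.2, 1.2]
opening: 0.0709
t: 32.85
tool_pos: [0.4675, 0.4045, 0.1838]
orientation: [-1.963, -2.451, 0.008]
force: [-0.8, 0.3, -0.1]
opening: 0.0711
t: 33.35
tool_pos: [0.4681, 0.405, 0.1857]
orientation: [-2.36, -2.073, 0.004]
force: [0.4, 0.1, -0.6]
opening: 0.0712
t 33.35 pos [0.4681 0.405  0.1857] yaw 82.6 q6 0.76 open 0.0712 F [ 0.4  0.1 -0.6] tilt 0.146
twist rad 0.0050 (n=1) then d [0.0017 0.0003 0.0757] n=2 | d without twist [0.0017 0.0003 0.0757]
(array([467.8, 407.7,  70. ,  30.3,  81.1]), array([396, 265,  27,  22, 247], dtype=int32))
```

View pics/k2.png

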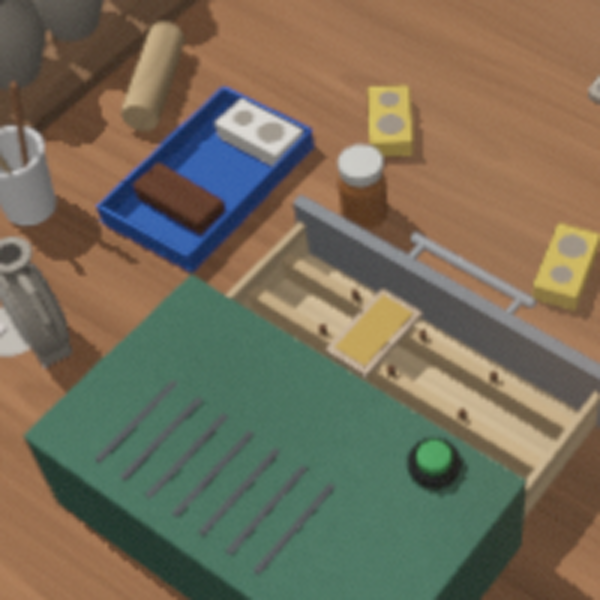

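View pics/k.png

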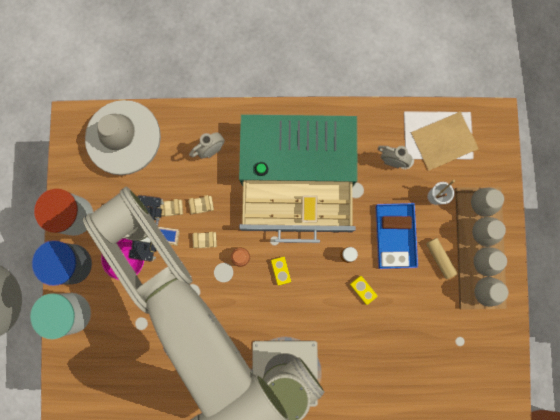

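```bash
python3 -m creep '[[0.002,0,0.02,0.005,60],[0,0,0.03,0,60],[0,0,0.03,0,60],[0,0,0.025,0,60],[0,0,0.02,0,60],[0,0,0.012,0,60],[0,0,0.006,0,60],[0,0,0,0,60],[0,0,0,0,60]]'
python3 - <<'E'
from h import *
plan(.4683,.407,.0345,82.0)
im=read_camera('scene')[...,::-1]; cv2.imwrite('pics/l.png',cv2.resize(im[210:330,340:490],None,fx=4,fy=4,interpolation=2))
E
```

```text
t: 34.25
tool_pos: [0.4696, 0.4079, 0.0455]
orientation: [2.369, 2.063, 0.002]
force: [0.5, -0.1, 0.6]
opening: 0.0712
t 34.25 pos [0.4696 0.4079 0.0455] yaw 82.1 q6 0.77 open 0.0712 F [ 0.5 -0.1  0.6] tilt 0.070
twist rad 0.0015 (n=1) then d [-0.0011 -0.0012  0.011 ] n=1 | d without twist [-0.0011 -0.0012  0.011 ]
```

View pics/l.png

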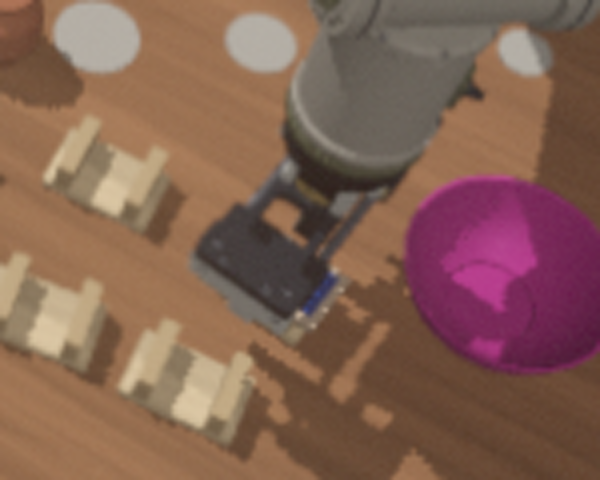

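```bash
python3 -m creep '[[-0.001,-0.001,0.006,0,60],[0,0,0.002,0,60],[0,0,0,0,60],[0,0,0,0,85],[0,0,0,0,100],[0,0,0,0,110],[0,0,0,0,120],[0,0,0,0,130],[0,0,0,0,145],[0,0,0,0,160],[0,0,0,0,160]]' 15
python3 -c "
from h import *
plan(.4683,.407,.0345,82.0)"
```

```text
t: 35.22
tool_pos: [0.468, 0.4067, 0.0366]
orientation: [2.37, 2.062, 0.0]
force: [-0.4, 0.3, 1.4]
opening: 0.0501
t 35.22 pos [0.468  0.4067 0.0366] yaw 82.1 q6 0.77 open 0.0501 F [-0.4  0.3  1.4] tilt 0.014
twist rad 0.0011 (n=1) then d [0.0003 0.0003 0.0021] n=1 | d without twist [0.0003 0.0003 0.0021]
```

```bash
python3 -m creep '[[0,0,-0.008,0,160],[0,0,-0.02,0,160],[0,0,-0.03,0,160],[0,0,-0.03,0,160],[0,0,-0.03,0,160],[0,0,-0.02,0,160],[0,0,0,-0.12,160],[0,0,0,-0.12,160],[0,0,0,-0.12,160],[0,0,0,-0.12,160],[0,0,0,-0.12,160],[0,0,0,-0.12,160]]'
python3 -m creep '[[0,0,0,-0.12,160],[0,0,0,-0.12,160],[0,0,0,-0.12,160],[0,0,0,-0.12,160],[0,0,0,-0.12,160],[0,0,0,-0.12,160],[0,0,0,-0.12,160],[0,0,0,-0.12,160],[0,0,0,0,160],[0,0,0,0,160]]'
python3 -c "
from h import *
plan(.5544,-.0015,.17,178.4)"
```

```text
t: 36.22
tool_pos: [0.4677, 0.4065, 0.1748]
orientation: [-1.483, -2.769, 0.0]
force: [-0.1, -0.2, -0.8]
opening: 0.0497
t: 37.05
tool_pos: [0.4678, 0.4066, 0.1747]
orientation: [-0.052, -3.141, 0.0]
force: [-0.9, 0.3, -1.2]
opening: 0.0499
t 37.05 pos [0.4678 0.4066 0.1747] yaw 178.1 q6 -0.90 open 0.0499 F [-0.9  0.3 -1.2] tilt 0.001
twist rad -0.0051 (n=1) then d [-0.0979 -0.4055  0.0047] n=11 | d without twist [-0.1    -0.405   0.0047]
```

```bash
python3 -m creep '[[-0.005,-0.02,0,-0.005,160],[-0.0085,-0.036,0,0,160],[-0.0085,-0.036,0,0,160],[-0.0085,-0.036,0,0,160],[-0.0085,-0.036,0,0,160],[-0.0085,-0.036,0,0,160],[-0.0085,-0.036,0,0,160],[-0.0085,-0.036,0,0,160],[-0.0085,-0.036,0,0,160],[-0.0085,-0.036,0,0,160],[-0.0085,-0.036,0,0,160],[-0.0085,-0.026,0,0,160]]'
python3 -m creep '[[0,0,0.015,0,160],[0,0,0.025,0,160],[0,0,0.025,0,160],[0,0,0.01,0,160],[0,0,0,0,160],[0,0,0,0,160]]'
python3 - <<'E'
from h import *
plan(.5544,-.0015,.0546,178.4)
for c in('scene','top'):
    im=read_camera(c)[...,::-1]
    a=im[150:260,180:330] if c=='scene' else im[160:260,220:370]
    cv2.imwrite(f'pics/m_{c}.png',cv2.resize(a,None,fx=5,fy=5,interpolation=2))
E
```

```text
t: 38.05
tool_pos: [0.5564, -0.0047, 0.1748]
orientation: [0.048, 3.141, -0.001]
force: [-0.6, 0.5, -0.7]
opening: 0.0501
t: 38.55
tool_pos: [0.5561, -0.0015, 0.0996]
orientation: [-0.041, -3.14, -0.0]
force: [0.7, 0.3, 0.3]
opening: 0.0499
t 38.55 pos [ 0.5561 -0.0015  0.0996] yaw 178.5 q6 -1.64 open 0.0499 F [0.7 0.3 0.3] tilt 0.057
twist rad 0.0020 (n=1) then d [ 0.0017 -0.      0.045 ] n=2 | d without twist [ 0.0017 -0.      0.045 ]
```

View pics/m_scene.png

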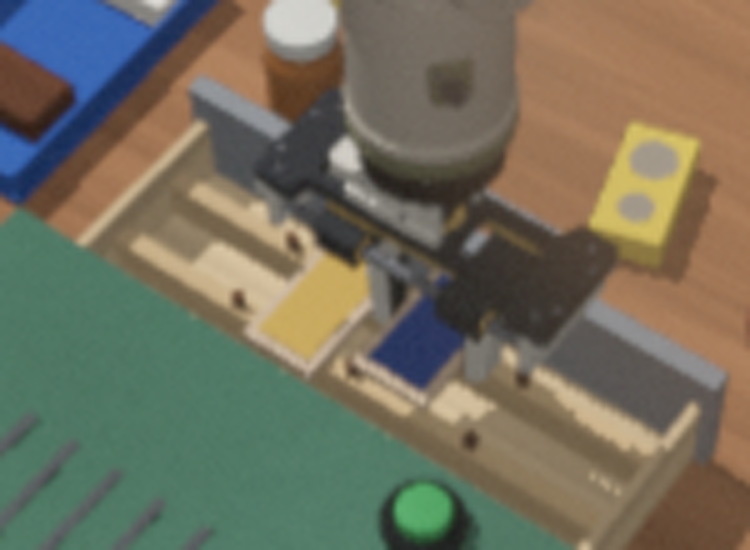

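View pics/m_top.png

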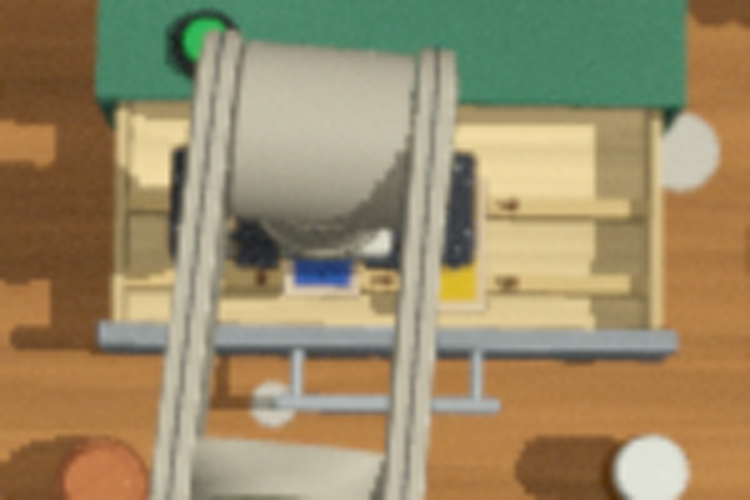

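Run:
```python
from h import *
print(back('scene',[[180+362/5,150+360/5],[180+426/5,150+400/5]],.104)); print(back('top',[[220+284/5,160+293/5],[220+357/5,160+293/5]],.104))
```

```text
[[ 0.59674709 -0.02081179  0.104     ]
 [ 0.59835046  0.02336958  0.104     ]]
[[ 0.51413685  0.02192716  0.104     ]
 [ 0.51382707 -0.02563994  0.104     ]]
```

```bash
python3 -m creep '[[0.0015,0,0.01,0,160],[0,0,0.012,0,160],[0,0,0.008,0,160],[0,0,0.004,0,160],[0,0,0,0,160],[0,0,0,0,160]]'
python3 - <<'E'
from h import *
plan(.5544,-.0015,.0546,178.4)
E
```

```text
t: 39.15
tool_pos: [0.5544, -0.0016, 0.0648]
orientation: [-0.038, -3.14, -0.0]
force: [-0.5, -0.3, -0.8]
opening: 0.0492
t 39.15 pos [ 0.5544 -0.0016  0.0648] yaw 178.6 q6 -1.64 open 0.0492 F [-0.5 -0.3 -0.8] tilt 0.072
twist rad 0.0037 (n=1) then d [0.     0.0001 0.0102] n=1 | d without twist [0.     0.0001 0.0102]
```

```bash
python3 -m creep '[[0,0,0.004,0,160],[0,0,0.003,0,160],[0,0,0,0,160],[0,0,0,0,160]]'
python3 -m creep '[[0,0,0.001,0,160],[0,0,0,0,160],[0,0,0,0,160]]'
python3 -m creep '[[0,0,0.001,0,160],[0,0,0,0,160],[0,0,0,0,160]]'
```

```text
t: 39.48
tool_pos: [0.5548, -0.0016, 0.0583]
orientation: [-0.038, -3.141, -0.0]
force: [-0.6, 0.7, -0.7]
opening: 0.0494
t: 39.73
tool_pos: [0.555, -0.0017, 0.0576]
orientation: [0.038, 3.141, -0.0]
force: [0.4, 0.2, -1.1]
opening: 0.0497
t: 39.98
tool_pos: [0.5549, -0.0016, 0.0564]
orientation: [-0.038, -3.141, -0.0]
force: [-0.1, 0.6, -1.7]
opening: 0.0498
```

```bash
python3 -m creep '[[0,0,0.001,0,160],[0,0,0,0,160],[0,0,0,0,160]]'
python3 -m creep '[[0,0,0.0008,0,160],[0,0,0,0,160],[0,0,0,0,160]]'
```

```text
t: 40.23
tool_pos: [0.5548, -0.0016, 0.0554]
orientation: [-0.038, -3.141, -0.0]
force: [-0.3, 0.6, -1.8]
opening: 0.0493
t: 40.48
tool_pos: [0.5549, -0.0016, 0.0546]
orientation: [-0.038, -3.141, -0.0]
force: [0.0, 0.5, -1.3]
opening: 0.0496
```

```bash
python3 -m creep '[[0,0,0.0007,0,160],[0,0,0,0,160],[0,0,0,0,160]]'
```

```text
t: 40.73
tool_pos: [0.5555, -0.0016, 0.0546]
orientation: [0.038, 3.14, -0.0]
force: [-0.1, 1.0, 4.6]
opening: 0.0499
```

Contact. I release and retreat.

```bash
python3 -m creep '[[0,0,-0.0006,0,160],[0,0,0,0,160],[0,0,0,0,125],[0,0,0,0,110],[0,0,0,0,95],[0,0,0,0,85],[0,0,0,0,85],[0,0,0,0,85],[0,0,-0.015,0,85],[0,0,-0.02,0,85],[0,0,-0.03,0,85],[0,0,-0.03,0,70]]'
python3 -m creep '[[-0.02,0,-0.03,0,100],[0.035,0,-0.02,0,200],[0.035,0,0,0,255],[0.035,0,0,0,255],[0.035,0,0,0,255],[0.035,0,0,0,255],[0.035,0,0,0,255],[0,0,0,0,255],[0,0,0,0,255]]'
python3 - <<'E'
from h import *
for c in('scene','top'):
    im=read_camera(c)[...,::-1]
    a=im[80:300,100:380] if c=='scene' else im[140:290,220:440]
    cv2.imwrite(f'pics/n_{c}.png',cv2.resize(a,None,fx=2.8 if c=='scene' else 3.6,fy=2.7 if c=='scene' else 3.6,interpolation=2))
plan(.40,-.04,.16,178.4)
E
```

```text
t: 41.73
tool_pos: [0.5539, -0.0015, 0.1495]
orientation: [-0.038, -3.139, -0.0]
force: [1.1, 0.7, 0.2]
opening: 0.0649
t: 42.48
tool_pos: [0.3643, 0.003, 0.2]
orientation: [0.038, 3.138, -0.001]
force: [-0.5, 0.4, 0.4]
opening: 0.0123
t 42.58 pos [0.3658 0.0029 0.2001] yaw 178.6 q6 -1.68 open 0.0044 F [-0.4 -0.1  0. ] tilt 0.111
twist rad 0.0035 (n=1) then d [-0.0354 -0.0419  0.0402] n=2 | d without twist [-0.0352 -0.042   0.0402]
```

View pics/n_scene.png

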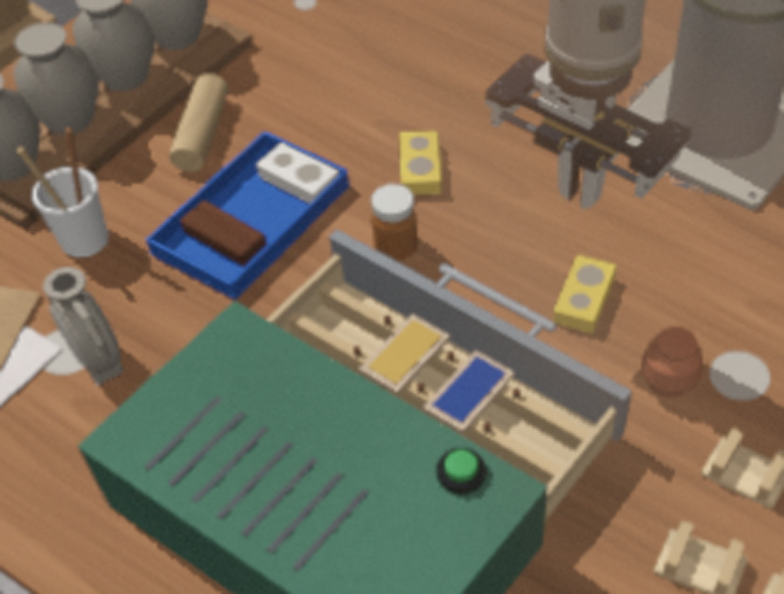

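View pics/n_top.png

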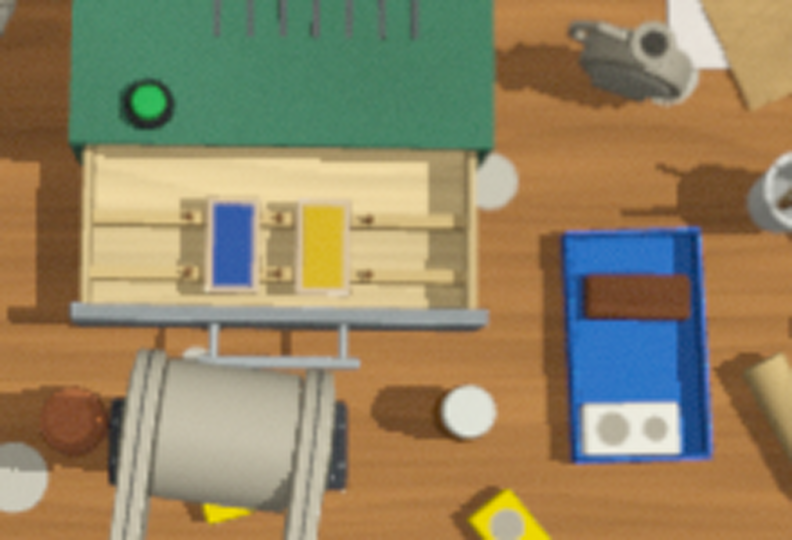

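```bash
python3 -m creep '[[-0.017,-0.021,0,0,255],[-0.017,-0.021,0.01,0,255],[0,0,0.03,0,255],[0,0,0.03,0,255],[0,0,0.03,0,255],[0,0,0.02,0,255],[0,0,0.01,0,255],[0,0,0,0,255],[0,0,0,0,255]]'
python3 - <<'E'
from h import *
plan(.43,-.041,.07,178.4)
for c in('scene','top'):
    im=read_camera(c)[...,::-1]
    a=im[120:220,220:350]
    if c=='scene': cv2.imwrite(f'pics/o_{c}.png',cv2.resize(a,None,fx=5,fy=5,interpolation=2))
E
```

```text
t: 43.33
tool_pos: [0.3983, -0.0399, 0.0697]
orientation: [-0.038, -3.14, -0.0]
force: [0.8, -0.2, 0.4]
opening: 0.0003
t 43.33 pos [ 0.3983 -0.0399  0.0697] yaw 178.6 q6 -1.77 open 0.0003 F [ 0.8 -0.2  0.4] tilt 0.073
twist rad 0.0037 (n=1) then d [-0.0317 -0.0002 -0.0004] n=1 | d without twist [-0.0317 -0.0004 -0.0004]
```

View pics/o_scene.png

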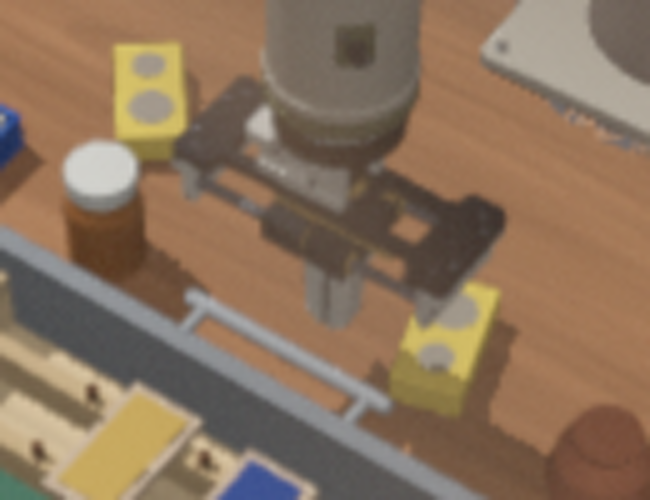

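```bash
python3 -m creep '[[-0.01,0,0,0,255],[-0.01,0,0,0,255],[-0.005,0,0,0,255],[-0.004,0,0,0,255],[-0.004,0,0,0,255],[-0.005,0,0,0,255],[-0.006,0,0,0,255],[-0.007,0,0,0,255],[-0.008,0,0,0,255],[-0.008,0,0,0,255],[-0.008,0,0,0,255],[-0.008,0,0,0,255]]'
python3 -c "
from h import *
plan(.56,-.045,.07,178.4)"
```

```text
t: 44.43
tool_pos: [0.4817, -0.0418, 0.0694]
orientation: [-0.038, -3.141, -0.0]
force: [-1.2, 0.1, 1.4]
opening: 0.0004
t 44.43 pos [ 0.4817 -0.0418  0.0694] yaw 178.6 q6 -1.74 open 0.0004 F [-1.2  0.1  1.4] tilt 0.019
twist rad 0.0036 (n=1) then d [-0.0783 -0.001  -0.0006] n=2 | d without twist [-0.0783 -0.0013 -0.0006]
```

```bash
python3 -m creep '[[-0.008,0,0,0,255],[-0.008,0,0,0,255],[-0.008,0,0,0,255],[-0.008,0,0,0,255],[-0.008,0,0,0,255],[-0.007,0,0,0,255],[-0.006,0,0,0,255],[-0.005,0,0,0,255],[-0.004,0,0,0,255],[-0.003,0,0,0,255],[-0.003,0,0,0,255],[0,0,0,0,255]]'
python3 - <<'E'
from h import *
plan(.57,-.045,.07,178.4)
im=read_camera('scene')[...,::-1]
cv2.imwrite(f'pics/p.png',cv2.resize(im[120:290,130:330],None,fx=4,fy=3.5,interpolation=2))
E
```

```text
t: 45.43
tool_pos: [0.5496, -0.0436, 0.0698]
orientation: [0.038, 3.141, -0.0]
force: [0.8, -0.2, 0.9]
opening: 0.0005
t 45.43 pos [ 0.5496 -0.0436  0.0698] yaw 178.6 q6 -1.72 open 0.0005 F [ 0.8 -0.2  0.9] tilt 0.049
twist rad 0.0036 (n=1) then d [-0.0205 -0.0008 -0.0002] n=1 | d without twist [-0.0205 -0.0009 -0.0002]
```

View pics/p.png

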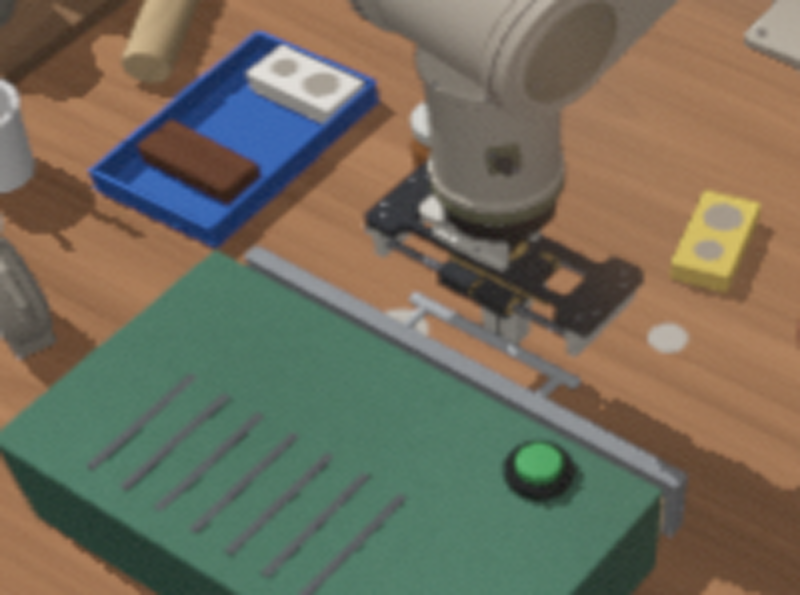

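```bash
python3 -m creep '[[-0.003,0,0,0,255],[-0.003,0,0,0,255],[-0.003,0,0,0,255],[-0.003,0,0,0,255],[-0.002,0,0,0,255],[-0.002,0,0,0,255],[0,0,0,0,255]]'
python3 -m creep '[[-0.002,0,0,0,255],[-0.002,0,0,0,255],[0,0,0,0,255]]'
python3 -m creep '[[-0.002,0,0,0,255],[-0.002,0,0,0,255],[0,0,0,0,255]]'
```

```text
t: 46.07
tool_pos: [0.5657, -0.0439, 0.0697]
orientation: [0.038, 3.14, -0.0]
force: [-0.4, 0.6, 0.7]
opening: 0.0004
t: 46.32
tool_pos: [0.5695, -0.044, 0.0697]
orientation: [0.038, 3.141, -0.0]
force: [0.3, 0.1, -0.8]
opening: 0.0007
t: 46.57
tool_pos: [0.5722, -0.0441, 0.0694]
orientation: [-0.038, -3.139, -0.0]
force: [-5.2, -0.4, 4.4]
opening: 0.0006
```

```bash
python3 -m creep '[[-0.001,0,0,0,255],[-0.001,0,0,0,255],[0,0,0,0,255]]'
python3 - <<'E'
from h import *
plan(.5722,-.045,.07,178.4)
im=read_camera('scene')[...,::-1]
cv2.imwrite(f'pics/q.png',cv2.resize(im[150:290,180:330],None,fx=5,fy=4,interpolation=2))
E
```

```text
t: 46.82
tool_pos: [0.5723, -0.044, 0.0692]
orientation: [-0.038, -3.135, -0.0]
force: [-14.8, 0.4, 11.4]
opening: 0.0008
t 46.82 pos [ 0.5723 -0.044   0.0692] yaw 178.6 q6 -1.71 open 0.0008 F [-14.8   0.4  11.4] tilt 0.361
twist rad 0.0038 (n=1) then d [ 0.0001 -0.001  -0.0008] n=1 | d without twist [ 0.0001 -0.001  -0.0008]
```

View pics/q.png

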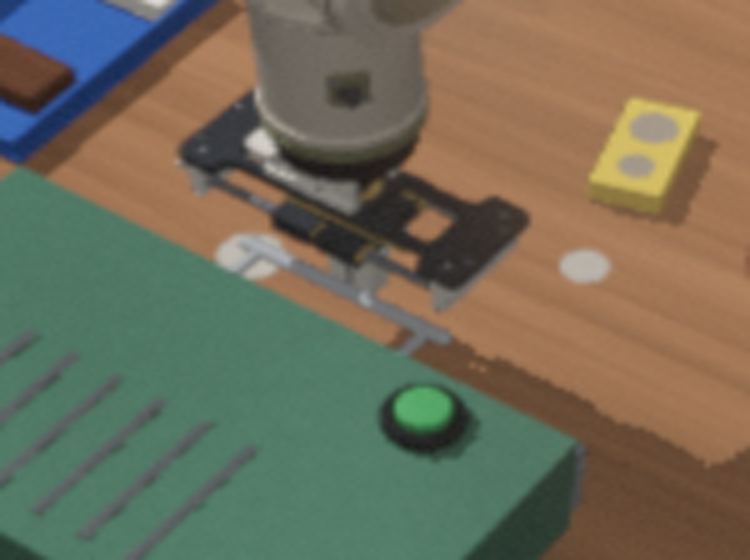

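```bash
python3 -m creep '[[0.004,0,0,0,255],[0.01,0,0,0,255],[0.02,0,0,0,255],[0.02,0,-0.01,0,255],[0,0,-0.03,0,255],[0,0,-0.035,0,255],[0,0,-0.035,0,255],[0,0,-0.02,0,255],[0,0,0,0,255],[0,0,0,0,255]]'
python3 - <<'E'
from h import *
im=read_camera('scene')
g=cv2.inRange(cv2.cvtColor(im,cv2.COLOR_RGB2HSV),(50,180,90),(75,255,255)); 
for c in('scene','top'):
    im=read_camera(c); h=cv2.cvtColor(im,cv2.COLOR_RGB2HSV).astype(int)
    m=((h[...,0]>50)&(h[...,0]<72)&(h[...,1]>170)).astype(np.uint8)
    n,l,st,ce=cv2.connectedComponentsWithStats(m); i=1+st[1:,4].argmax(); print(c,ce[i],st[i],back(c,ce[i],.143))
cv2.imwrite('pics/r.png',cv2.resize(im[100:250,220:440][...,::-1],None,fx=3.6,fy=3.6,interpolation=2))
plan(.6747,.0712,.18,178.4)
E
```

```text
t: 47.7
tool_pos: [0.5221, -0.043, 0.2013]
orientation: [0.038, 3.137, -0.001]
force: [-1.2, -0.1, -0.5]
opening: 0.0004Traceback (most recent call last):
  File "<stdin>", line 7, in <module>
ValueError: attempt to get argmax of an empty sequence
```

Run:
```python
from h import *
for c in('scene','top'):
    im=read_camera(c).astype(int)
    m=((im[...,1]>110)&(im[...,1]>im[...,0]*1.8)&(im[...,1]>im[...,2]*1.5)).astype(np.uint8)
    n,l,st,ce=cv2.connectedComponentsWithStats(m)
    if n>1:
        i=1+st[1:,4].argmax(); print(c,ce[i],st[i],back(c,ce[i],.143))
cv2.imwrite('pics/r.png',cv2.resize(im[100:250,220:440][...,::-1].astype(np.uint8),None,fx=3.6,fy=3.6,interpolation=2))
plan(.6747,.0712,.18,178.4)
```

```text
scene [264.0212766 251.4787234] [259 247  11  10  94] [[0.67353697 0.07285883 0.143     ]]
top [260.92753623 167.88405797] [257 164   9   9  69] [[0.67461482 0.07171486 0.143     ]]
t 47.90 pos [ 0.5199 -0.0426  0.1975] yaw 178.6 q6 -1.73 open 0.0002 F [0.5 0.5 0.5] tilt 0.180
twist rad 0.0036 (n=1) then d [-0.1516  0.1181  0.0171] n=5 | d without twist [-0.1521  0.1176  0.0171]
```

View pics/r.png

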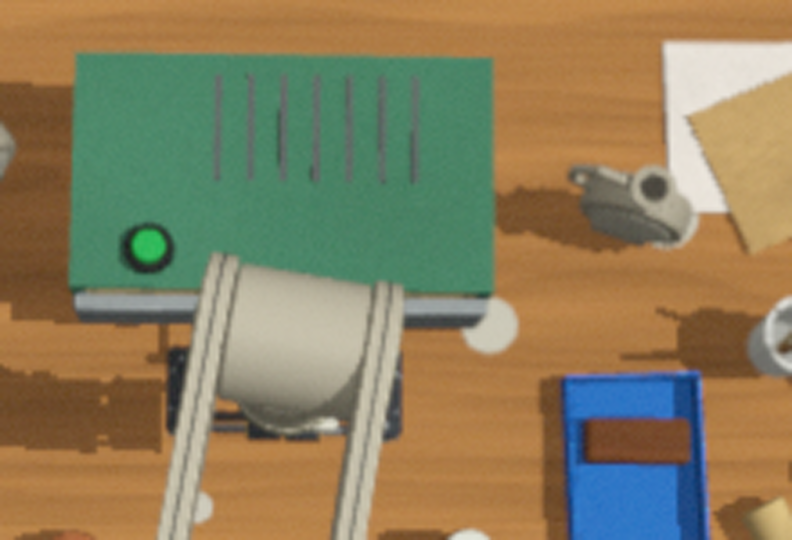

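Run:
```python
from h import *
im=cv2.imread('pics/r.png')
cv2.imwrite('pics/r2.png',cv2.resize(im[260:350,50:230],None,fx=4,fy=4,interpolation=2))
f=lambda L:np.array(L)/3.6+[220,100]-.4
print('cab',back('top',f([(70,286),(494,291)]),.125)); print('panel inner top',back('top',f([(76,295),(490,300)]),.095)); print('panel front top',back('top',f([(76,311),(490,316)]),.095))
```

```text
cab [[ 0.64201308  0.14375704  0.125     ]
 [ 0.63487198 -0.2389163   0.125     ]]
panel inner top [[ 0.63913006  0.14081087  0.095     ]
 [ 0.63193814 -0.23925503  0.095     ]]
panel front top [[ 0.6242343   0.14075872  0.095     ]
 [ 0.61706251 -0.23891291  0.095     ]]
```

View pics/r2.png

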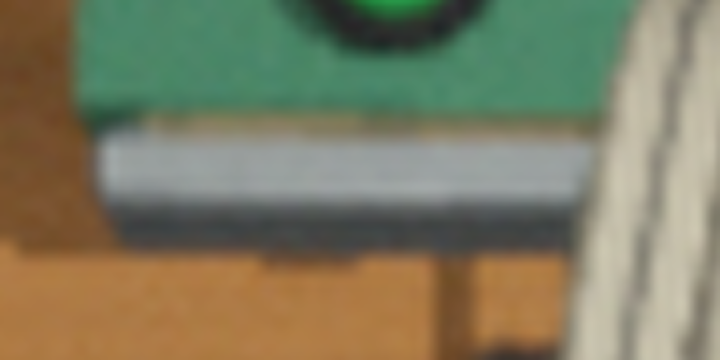

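```bash
python3 -m creep '[[-0.02,0.0155,0,0,255],[-0.026,0.02,0,0,255],[-0.026,0.02,0,0,255],[-0.026,0.02,0,0,255],[-0.026,0.02,0,0,255],[-0.027,0.0205,0,0,255],[0,0,0.01,0,255],[0,0,0.01,0,255],[0,0,0.005,0,255],[0,0,0,0,255]]'
python3 - <<'E'
from h import *
plan(.6743,.072,.154,178.4)
im=read_camera('scene')[...,::-1]
cv2.imwrite(f'pics/s.png',cv2.resize(im[180:300,190:340],None,fx=4.5,fy=4.5,interpolation=2))
E
```

```text
t: 48.73
tool_pos: [0.6724, 0.0688, 0.1711]
orientation: [-0.039, -3.136, 0.001]
force: [0.8, -0.2, -0.1]
opening: 0.0004
t 48.73 pos [0.6724 0.0688 0.1711] yaw 178.6 q6 -1.52 open 0.0004 F [ 0.8 -0.2 -0.1] tilt 0.306
twist rad 0.0031 (n=1) then d [-0.0019  0.0033  0.0171] n=1 | d without twist [-0.0019  0.0033  0.0171]
```

View pics/s.png

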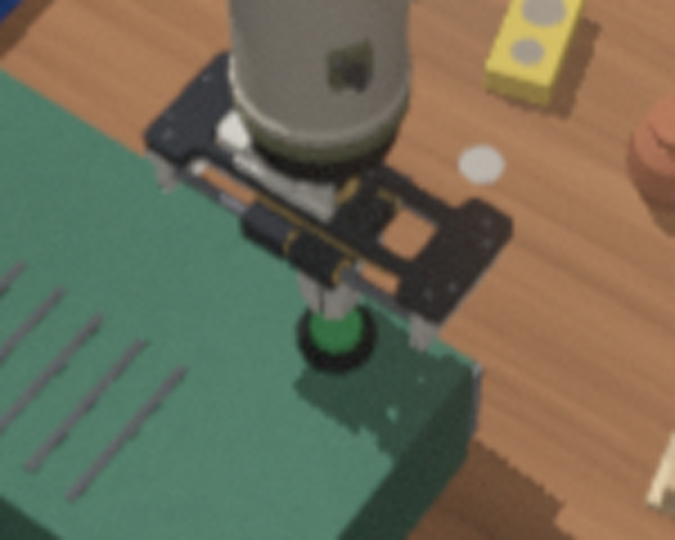

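```bash
python3 -m creep '[[-0.001,0.002,0.005,0,255],[0,0,0.005,0,255],[0,0,0.003,0,255],[0,0,0,0,255],[0,0,0,0,255]]'
python3 -m creep '[[0,0,0.002,0,255],[0,0,0.001,0,255],[0,0,0,0,255]]'
```

```text
t: 49.2
tool_pos: [0.6755, 0.0713, 0.1615]
orientation: [-0.039, -3.141, 0.0]
force: [0.1, -0.3, -0.4]
opening: 0.0004
t: 49.45
tool_pos: [0.6757, 0.0714, 0.1584]
orientation: [-0.038, -3.141, 0.0]
force: [0.4, 0.2, -0.1]
opening: 0.0004
```

```bash
python3 -m creep '[[0,0,0.001,0,255],[0,0,0.001,0,255],[0,0,0,0,255]]'
python3 -m creep '[[0,0,0.001,0,255],[0,0,0.001,0,255],[0,0,0,0,255]]'
```

```text
t: 49.7
tool_pos: [0.6758, 0.0714, 0.1567]
orientation: [0.038, 3.141, -0.0]
force: [-1.9, 0.0, 1.5]
opening: 0.0005
t: 49.95
tool_pos: [0.6759, 0.0714, 0.1546]
orientation: [0.038, 3.141, -0.0]
force: [-1.1, -0.1, 3.3]
opening: 0.0005
```

```bash
python3 -m creep '[[0,0,0.001,0,255],[0,0,0.001,0,255],[0,0,0,0,255]]'
python3 -m creep '[[0,0,0.001,0,255],[0,0,0.001,0,255],[0,0,0,0,255]]'
```

```text
t: 50.2
tool_pos: [0.6759, 0.0715, 0.1526]
orientation: [0.038, 3.141, 0.0]
force: [-1.0, -0.5, 5.1]
opening: 0.0005
t: 50.45
tool_pos: [0.676, 0.0714, 0.1522]
orientation: [0.038, 3.14, -0.0]
force: [-6.1, 0.2, 12.2]
opening: 0.0003
```

```bash
python3 -m creep '[[0,0,0,0,255],[0,0,0,0,255],[0,0,-0.005,0,255],[0,0,-0.02,0,255],[0,0,-0.03,0,255],[0.03,0,-0.03,0,255],[0.035,0,0,0,255],[0.035,0,0,0,255],[0.035,0,0,0,255],[0.035,0,0,0,255],[0.035,0,0,0,255],[0,0,0,0,255]]'
python3 -m creep '[[0.035,0,0,0,255],[0.035,0,0,0,255],[0.02,0,0,0,255],[0,0,0,0,255],[0,0,0,0,255],[0,0,0,0,255]]'
python3 - <<'E'
from h import *
for c in('scene','top'):
    im=read_camera(c)[...,::-1]; cv2.imwrite(f'pics/u_{c}.png',im)
    a=im[100:300,120:340] if c=='scene' else im[100:290,220:440]
    cv2.imwrite(f'pics/t_{c}.png',cv2.resize(a,None,fx=3,fy=3,interpolation=2))
plan(.4,0,.2)
print(read_state()['dq'])
for n in('tray','mould_center','block_center'):
  for d in silhouettes('top',n)[:3]: print(n,round(d['confidence'],2),np.round(d['pixel']),np.round(rect('top',d['region'],.03),1))
E
```

```text
t: 51.45
tool_pos: [0.4653, 0.0768, 0.2329]
orientation: [-0.037, -3.136, 0.0]
force: [0.1, 0.0, 0.5]
opening: 0.0007
t: 51.95
tool_pos: [0.382, 0.0786, 0.2352]
orientation: [0.038, 3.14, 0.0]
force: [0.8, -0.1, -0.8]
opening: 0.0007
t 52.05 pos [0.3821 0.0785 0.235 ] yaw 178.6 q6 -1.48 open 0.0009 F [-0.3  0.3 -0.6] tilt 0.003
twist rad 0.0000 (n=0) then d [-0.0198 -0.0781  0.035 ] n=3 | d without twist [-0.0198 -0.0781  0.035 ]
[-0.00039903  0.00565285 -0.00228682  0.0002321   0.00347192  0.00073975]
tray 0.86 [396. 234.] [ 463.4 -384.   225.5  140.7    1.1]
tray 0.32 [300. 187.] [620.9 -51.5 387.6  64.9  88.9]
mould_center 0.83 [395. 260.] [ 382.  -374.7   92.7   47.3   89.5]
mould_center 0.61 [363. 292.] [ 279.7 -266.2   90.2   49.3   36.3]
mould_center 0.47 [284. 280.] [ 3.244e+02 -3.600e+00  4.690e+01  3.360e+01 -3.000e-01]
block_center 0.97 [398. 221.] [ 507.9 -381.7  107.2   41.2   89.6]
```

View pics/t_scene.png

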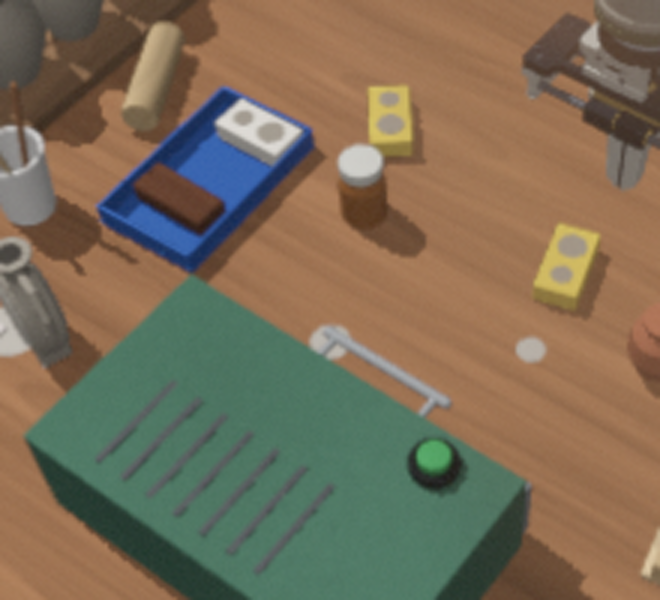

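View pics/t_top.png

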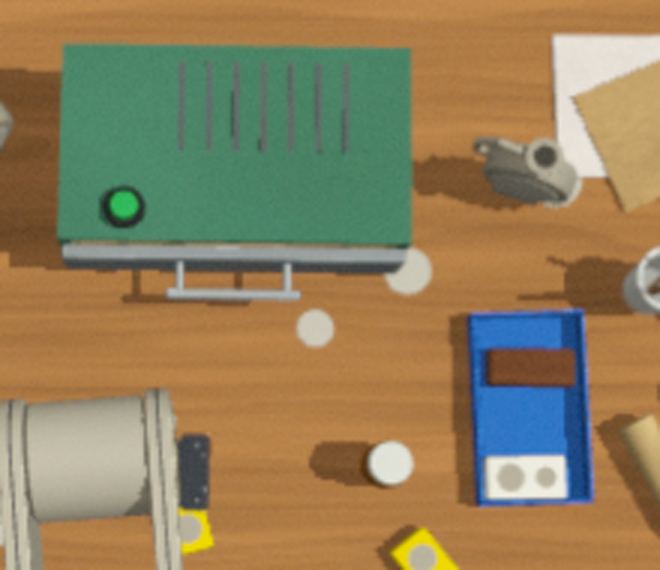

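Run:
```python
from h import *
a=back('scene',np.array([(330,334),(447,402)])/3+[120,100]-.33,.075); b=back('top',np.array([(169,294),(298,296)])/3+[220,100]-.33,.075)
print(a,b)
```

```text
[[ 0.58765395 -0.10964224  0.075     ]
 [ 0.58777092  0.02727428  0.075     ]] [[ 0.5873588   0.0246532   0.075     ]
 [ 0.58417043 -0.11843602  0.075     ]]
```

Handle centre is at x ≈ 0.587. The expected home position is 0.588, so the drawer is seated. I'm handing the job in.

```bash
python3 -c "
from plant import *
print(close_job())"
```

```text
the job is handed in; nothing more can be done
None
```

I finished the whole job in about 52 s of robot time and handed it in; no verdict is reported.

- **Tray:** The smoothing block and the white mould are in the blue tray. The mould was later knocked about 25–35 mm within the tray and now rests against its front wall, at tray x about -0.08 m. That is inside the 0.095 m limit, but close.
- **Tiles:** Only the ochre and dark blue tiles were there. I gripped both by their long edges and set them down on light contact (5–8 N), ochre in bay 1 and blue in bay 2. Pictures taken before closing showed both flat, glaze up and between the pegs. I could not see them once the drawer was shut.
- **Drawer:** I pushed it until it met a firm stop at about 15 N. Afterwards the handle measured x ≈ 0.587 m against an expected 0.588 m at home. One check differed by about 3 mm: the panel's top edge looked that far ahead of the cabinet front. I put this down to camera calibration (about 2 mm) and pixel reading.
- **Button:** I pressed it about 5 mm to its stop at 12 N. In the last pictures it is up again and the arm is clear of everything.

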